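# Sort the job's leftovers into trays and cradle the round bar

### The arm

A 7-joint arm with a two-finger parallel gripper is mounted at the origin on a cart in front of the work surface, level with it; the furniture and walls round the work are solid. World frame = base frame: x ahead of the robot, y to its left, z up, the work surface at z = 0. Lengths are in mm, angles in degrees, forces in N, time in s.
With the tool pointing down it reaches from about 425 to 1025 mm from the base axis. Payload 9.4 kg.
Tool frame: the origin (TCP) lies midway between the tips of the shut fingers; the grasp point (between the pads) lies 19 mm behind it; z points along the fingers, y is the line along which they close (so a half turn about z gives the same grasp; the last joint's range is limited). The gripper opens to 85 mm and grips with 20 to 120 N. Pads are 22 mm wide; open, the fingers measure 114 mm over their backs; the gripper's body (76 mm by 85 mm) begins 54 mm behind the grasp point. The pads swing forward as they close: fully open they stand 13 mm farther back than shut.
Start: joints at [-71.431, 34.337, -0.143, 91.639, 0.103, 54.024, -4.572], TCP at [282.866, 667.541, 231.275] pointing down, gripper open.
Joint ranges: [-147.43, 147.43], [-19.82, 112.94], [-74.19, 73.91], [6.32, 146.72], [-59.91, 239.91], [6.04, 106.73], [-150.56, 150.56]. Speed limits (degrees/s): [127.2, 127.2, 172.46, 172.46, 180, 180, 180].

### API

Orientations are given as [roll, pitch, yaw] about the fixed x, y, z axes, in that order (R = Rz(yaw) Ry(pitch) Rx(roll)).
In Python, from rig import robot, eyes, ticket gives the robot as it stands. The module is installed in compiled form; this text tells all that it offers.
- The arm moves only by the tool play_rows, never from a script. Its arguments are lists of equal length, an entry for each row: "linear": the shift along the tool's x, y, z in mm, a list of three; "dr": the turn, a rotation vector about the tool's x, y, z in degrees, a list of three. A call has 1 to 10 rows; each row is the pose to reach, as a shift and turn from the pose commanded when the call began, along the tool's axes at that moment; what a row does not reach only later rows make up. A row lasts 1/10 s, in which the tool goes at most 50 mm and 8.59 degrees, less where a joint would pass 70% of its speed; a pose out of reach is approached as far as the arm can. A call with a gripper value outside its range is refused whole. "gripper" is the finger opening in mm, from 0 to 85.4, set as the call begins (left out, the last holds). The fingers move at their own pace and stop on an object; the grip force is fixed at half the most. Time passes only in rows, so rows that repeat a pose let the fingers close. It gives the time, the measured TCP pose, the force, the opening and the grip force at its end, in the units of the state.
- robot.get_obs(): the state, without advancing time (a new reading comes with each control period).
- eyes.capture(name): name is "scene" or "top" or "wrist"; returns the picture (400x640x3 uint8, red, green, blue); there is no depth.
- eyes.camera_info(name): a dict with "fovy" (degrees; the focal length in pixels is half the picture's height over the tangent of half this angle, whatever the lens; pixels are square), "cx", "cy" (the principal point, pixels), "rvec" (rotation vector, rad) and "tvec" (3), from world to camera coordinates, as OpenCV has them. Camera axes: x right, y down, z forward; pixel columns grow to the right and rows downward; lengths in mm; the calibration is good to about 2 mm. The wrist camera is an equidistant fisheye: a pixel r from the principal point sees the ray r / f radians off the axis. A picture is of the moment at which its call begins: read the wrist's pose just before it. camera_info takes no time and is no camera call; for the wrist camera it gives the pose at the moment of the call.
- ticket.hand_in(): hands the job in; it is judged then, once.
The state is a dict: "t": time; "joints": joint angles; "qd": joint speeds; "joint_torque": joint torques, N m; "tool_pos": TCP position; "eef_rot": TCP orientation; "ft_force": force on the tool from outside, world axes, zero at the start; "ft_torque": the same for the moment, N m; "opening": opening from 0.0 (shut) to 1.0 (fully open); "grip_force": force on a finger pad.
Only numpy, scipy, OpenCV 4.12 (cv2) and the standard library are available. Lean on these libraries where they do the work, as an engineer would, in place of code of your own. Each camera call takes 0.05 s, during which the arm holds its last target. There are 200 camera calls.

### The job

Sort the leftovers on the bench: lay the bolt and the nut in the blue tray, put the copper collet body and the pink ceramic gas cup in the yellow tray, with the collet lying flat and the cup standing upright on its wide end, and lay the round bar centred along the V of the green cradle, resting in both Vs. Leave the tape measure and the flap disc where they are.

Things in the scene. Friction and masses are not known exactly. Their poses are not given: they have to be found in the camera images.
- round_bar: plain bright aluminium-coloured round bar lying on its side, 22 mm diameter, 84 mm long, about 0.2 kg; it can roll. Origin: its centre, on its axis (11 mm above the bench at the start). Its own y axis runs along the bar; x and z are across it
- bolt: grey hex-head bolt lying on the bench, 58 mm long, 19 mm across, 22 mm high. Origin: centre of its underside as it lies; y along the bolt, x across it (grasp 18 mm wide), z up
- nut: grey hex nut lying flat, 10 mm thick, 19 mm across the flats, 22 mm across the corners. Origin: centre of its underside; x points to the middle of a flat, y to a corner, z up
- collet: small copper-coloured TIG collet body lying on the bench, 44 mm long, 10 mm thick. Origin: centre of its underside as it lies; y along it, x across it (grasp 10 mm wide), z up
- gas_cup: pink ceramic TIG gas cup standing on its wide end, 25 mm diameter at the foot, narrower at the top, 42 mm high. Origin: centre of its underside; z up
- blue_tray: low open rectangular parts tray of blue painted steel, with a small steel label plate on each short end, 140 x 94 x 24 mm, walls 5 mm, floor 4 mm thick (inside 130 x 84 mm, 20 mm deep). Fixed to the bench. Origin: centre of its underside; x along its long side, y along its short side, z up
- yellow_tray: low open rectangular parts tray of yellow plastic, with a small steel label plate on each short end, 140 x 94 x 24 mm, walls 5 mm, floor 4 mm thick (inside 130 x 84 mm, 20 mm deep). Fixed to the bench. Origin: centre of its underside; x along its long side, y along its short side, z up
- cradle_seat (a point): where the round bar's centre lies when seated in the green V-cradle, 37.6 mm above the bench; x along the groove, y across, z up. The cradle is fixed: a 100 x 74 x 6 mm base plate under this point and two 8 mm thick 90-degree Vs, centred 28 mm either side of it along the groove (48 mm free between them for fingers); V arms reach 44 mm high and 24 mm to each side
- tape: bystander: yellow tape measure standing on the bench, 36 x 76 x 64 mm, to be left alone. Origin: centre of its underside
- flap_disc: bystander: blue-brown abrasive flap disc lying flat, 114 mm diameter, 13 mm thick, to be left alone. Origin: centre of its underside

How it is judged:
By the outcome, as a careful person would: the job done as asked, in the order asked, and still so for the second after the job is handed in, with the robot touching nothing.
It also fails if it takes over 144 s, if anything falls off the work surface, if the arm or the gripper's body presses on something with over 40 N, if the wrist force passes 120 N, or if a joint passes its speed limit or range.

## Working session

There is one attempt and no reset: what is moved stays moved. The work goes in short steps, Python scripts to look and compute and a tool call to move; the robot and the scene stay as the last step left them, time stands still between calls to the robot, and variables do not carry over. Pictures are saved under pics/ and viewed, at most 14 in all, crops included, and the job is handed in when it is done.

Besides the shell and the picture viewer there is one more tool, called after "Request:" by a JSON object that holds its "op" and its "data". play_rows: Moves the arm, as the interface text tells. Its arguments: {"type":"object","properties":{"linear":{"type":"array","items":{"type":"array","items":{"type":"number"}}},"dr":{"type":"array","items":{"type":"array","items":{"type":"number"}}},"gripper":{"type":"number"}},"required":["linear","dr"]}

```bash
mkdir -p pics; ls
python3 - <<'E'
from rig import robot, eyes, ticket
import cv2
o=robot.get_obs(); print(o)
for n in ["scene","top"]:
    im=eyes.capture(n); i=eyes.camera_info(n); print(n,i)
    cv2.imwrite(f"pics/{n}0.png",im[:,:,::-1])
i=eyes.camera_info("wrist");print(i)
cv2.imwrite("pics/wrist0.png",eyes.capture("wrist")[:,:,::-1])
E
```

```text
pics
{'t': 0.0, 'joints': array([-71.43174617,  34.38517639,  -0.14711462,  91.67972779,
         0.10438271,  54.02407818,  -4.57468683]), 'qd': array([ 0.02292827,  0.10668494, -0.04778343,  0.05262076,  0.02691524,
        0.01455705, -0.0817916 ]), 'joint_torque': array([ 1.16845054e-04, -7.76447010e+01,  1.56469222e+00, -2.57993138e+01,
        1.23495678e-02,  9.25592176e-03, -4.30459909e-05]), 'tool_pos': array([282.67270418, 667.12138448, 230.41579303]), 'eef_rot': array([-1.79911536e+02,  8.37697300e-03,  1.57039923e+02]), 'ft_force': array([ 0.29423534, -0.20923685,  0.15412627]), 'ft_torque': array([ 0.00225858, -0.02399894,  0.00722235]), 'grip_force': 0.0, 'opening': 0.999561352127095}
scene {'fovy': 47.72595484078042, 'cx': 316.42923730823003, 'cy': 206.58053368196576, 'rvec': array([ 1.11696751, -2.28062252,  1.11726641]), 'tvec': array([ 423.07391379,  281.90427819, 1079.44534668])}
top {'fovy': 54.0781685421824, 'cx': 318.966261464443, 'cy': 209.53026108313404, 'rvec': array([ 2.12039987, -2.16848879,  0.13799723]), 'tvec': array([  78.13347759,  561.18833655, 1260.0628238 ])}
{'fovy': 65.70646984690485, 'cx': 317.9014090239785, 'cy': 192.98143834088125, 'rvec': array([-2.41435478, -1.59816745, -0.22746076]), 'tvec': array([-723.99127614,  -36.00058166,  378.96012268])}
```

View pics/scene0.png

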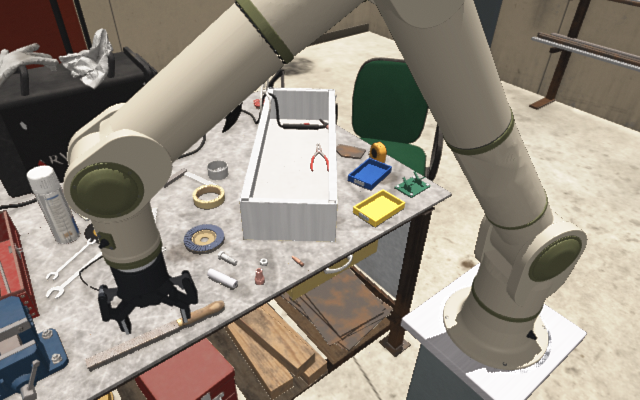

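View pics/top0.png

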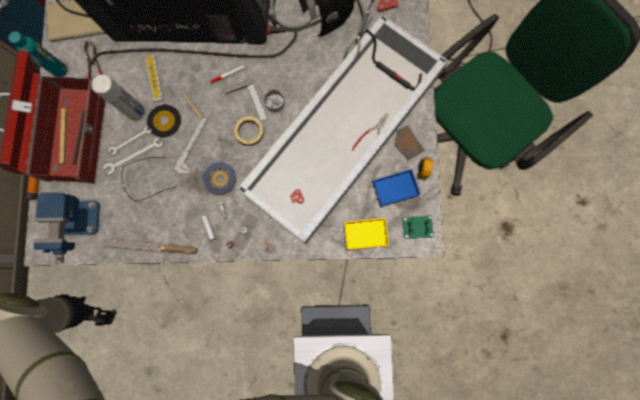

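The scene view shows bar (222,280), bolt (228,258), nut (263,262), cup (259,276), collet (297,261), yellow tray (378,208), blue tray (369,174), cradle (413,185). The top view shows the same items along the front edge, rows 205–250. I'll enlarge both for measuring.

```bash
cat > h.py <<'E'
import numpy as np, cv2
from rig import robot, eyes, ticket
from scipy.spatial.transform import Rotation as Ro
def info(n):
    i=eyes.camera_info(n); R=cv2.Rodrigues(np.array(i['rvec']))[0]; t=np.array(i['tvec'])
    return dict(f=200/np.tan(np.radians(i['fovy']/2)),c=np.array([i['cx'],i['cy']]),R=R,t=t,fish=n=='wrist')
def ray(c,px):
    d=(np.array(px,float)-c['c'])/c['f']
    if c['fish']:
        r=np.hypot(*d); v=np.array([*(d/r*np.sin(r)),np.cos(r)]) if r>1e-9 else np.array([0,0,1.])
    else: v=np.array([*d,1.])
    v=c['R'].T@v; return -c['R'].T@c['t'], v/np.linalg.norm(v)
def onz(c,px,z):
    o,v=ray(c,px); return o+v*(z-o[2])/v[2]
def tri(*cp):
    A=np.zeros((3,3));b=np.zeros(3);rs=[ray(c,p) for c,p in cp]
    for o,v in rs: M=np.eye(3)-np.outer(v,v);A+=M;b+=M@o
    p=np.linalg.solve(A,b); return p,[float(np.linalg.norm(np.cross(v,p-o))) for o,v in rs]
def proj(c,P):
    q=c['R']@np.array(P,float)+c['t']
    if c['fish']:
        r=np.hypot(q[0],q[1]); th=np.arctan2(r,q[2]); return c['c']+c['f']*th*q[:2]/max(r,1e-9)
    return c['c']+c['f']*q[:2]/q[2]
E
python3 - <<'E'
import cv2,numpy as np
t=cv2.imread('pics/top0.png')[165:270,190:450]; s=cv2.imread('pics/scene0.png')[150:290,190:450]
r=lambda a,k:cv2.resize(a,None,fx=k,fy=k,interpolation=cv2.INTER_CUBIC)
cv2.imwrite('pics/crop0.png',np.vstack([r(t,3),r(s,2)[:, :].copy() if 0 else cv2.copyMakeBorder(r(s,2),0,0,0,260,cv2.BORDER_CONSTANT)]))
E
```

```text
(no output)
```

View pics/crop0.png

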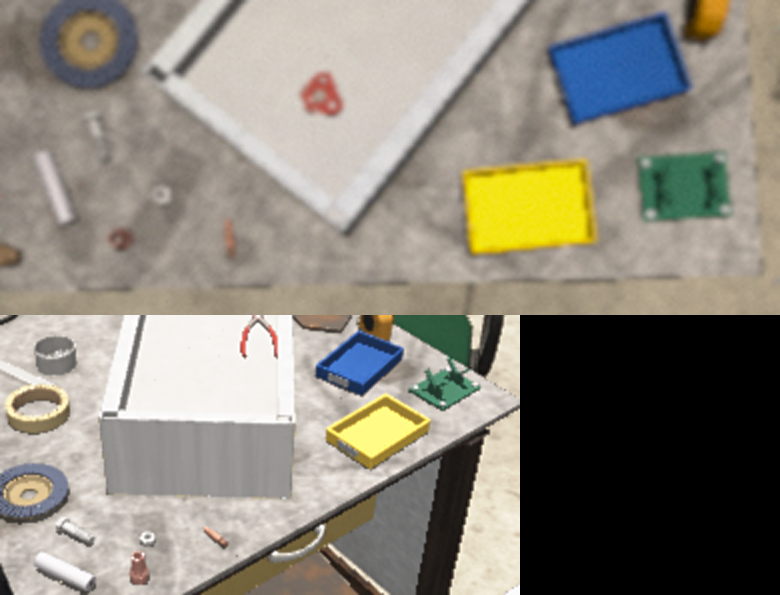

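View pics/wrist0.png

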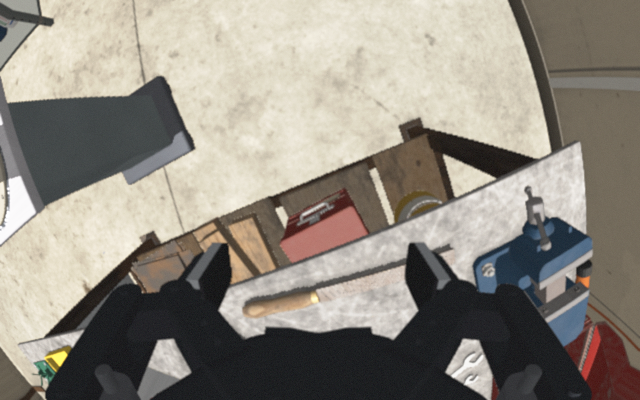

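The enlarged views show all ten things clearly, and the wrist camera currently sees mostly the bench edge, with the vise on its right. Computing positions.

Run:
```python
from h import *
T,S=info('top'),info('scene')
t=lambda x,y:(x/3+190-1/3,y/3+165-1/3); s=lambda x,y:(x/2+190-.25,(y-315)/2+150-.25)
np.set_printoptions(precision=1,suppress=True)
P={'bar':((55,187),(66,571)),'bolt':((99,139),(77,533)),'nut':((161,194),(147,538)),'cup':((121,239),(139,567)),'collet':((229.5,238),(216,537)),
'bluec':((619.5,69),(360,361)),'yelc':((529.5,207),(378.5,428)),'crad':((686,185),(445,389)),'disc':((90,40),(30,492)),
'boxL':((152,70),(104,417)),'boxN':((345,232),(294,418))}
for k,(a,b) in P.items():
    p,e=tri((T,t(*a)),(S,s(*b))); print(k,p,e)
def show(n,z,L,c=T,m=t): print(n,*[onz(c,m(*q),z)[:2] for q in L])
show('bar',11,[(42,152),(68,222)]);show('barS',11,[(40,560),(92,582)],S,s)
show('bolt',11,[(93,120),(105,158)]);show('boltS',11,[(60,522),(94,543)],S,s)
show('collet',5,[(228,222),(231,254)]);show('colS',5,[(206,529),(227,545)],S,s)
show('blue',24,[(550,48),(665,14),(690,90),(573,124)]);show('blueS',24,[(317,366),(362,333),(403,351),(360,389)],S,s)
show('yel',24,[(463,170),(587,160),(597,243),(471,254)]);show('yelS',24,[(327,428),(386,396),(430,424),(371,463)],S,s)
show('crad',6,[(639,157),(728,153),(732,213),(644,218)]);show('cradS',6,[(411,398),(441,370),(479,384),(446,407)],S,s)
```

```text
bar [515.5 441.8   9.8] [0.814493341363712, 0.814493341363672]
bolt [570.  394.2   6.5] [0.04674027890961898, 0.046740278909322044]
nut [505.7 323.4   5.3] [0.12333765953886677, 0.12333765953877017]
cup [456.  366.   18.2] [0.9196099428293074, 0.9196099428292356]
collet [454.2 246.2   1.6] [0.7050761890874997, 0.7050761890876109]
bluec [ 636.2 -198.3   11.9] [0.6914525776371957, 0.6914525776371169]
yelc [481.5 -90.2  13.7] [0.5519967334337756, 0.5519967334337333]
crad [ 503.4 -269.7   -1.7] [0.2467627353875848, 0.24676273538737453]
disc [685.1 405.9   4.7] [0.7490115706379026, 0.7490115706379207]
boxL [623.1 307.7 132.4] [0.07558095477551725, 0.07558095477549036]
boxN [452.5 111.9 144.5] [3.026687111836106, 3.0266871118362073]
bar [556.  457.5] [476.1 426.8]
barS [551.3 459. ] [477.1 424.7]
bolt [591.3 400.2] [547.5 386. ]
boltS [598.3 403.9] [535.6 387.4]
collet [472.5 247.9] [436.6 244.6]
colS [471.5 249.6] [429.8 245. ]
blue [ 659.3 -119.4] [ 695.4 -250.8] [ 607.6 -274.1] [ 572.1 -141.5]
blueS [ 656.9 -115.8] [ 686.8 -248.8] [ 602.1 -265.6] [ 565.1 -128. ]
yel [523.2 -17.1] [ 531.3 -155.3] [ 439.  -162.1] [430. -23.]
yelS [521.1 -16.2] [ 525.8 -148.3] [ 432.1 -150.9] [420.3 -12.2]
crad [ 535.4 -216.9] [ 537.6 -317.2] [ 469.9 -317.5] [ 466.5 -218.9]
cradS [ 513.4 -196.4] [ 539.2 -296.9] [ 472.2 -317.4] [ 461.8 -224.2]
```

```bash
cat >> h.py <<'E'
def go(p,yaw=None,at=None):
    """shift/turn in tool axes from measured (or given) pose to world p, yaw, tool down"""
    o=robot.get_obs(); x0,R0=(o['tool_pos'],Ro.from_euler('xyz',o['eef_rot'],degrees=True)) if at is None else at
    yaw=o['eef_rot'][2] if yaw is None else yaw
    R1=Ro.from_euler('xyz',[180,0,yaw],degrees=True)
    print('lin',np.round(R0.inv().apply(np.array(p,float)-x0),1),'dr',np.round((R0.inv()*R1).as_rotvec(degrees=True),1),'d',round(float(np.linalg.norm(np.array(p)-x0))))
    return np.array(p,float),R1
E
python3 - <<'E'
from h import *
w=info('wrist');o=robot.get_obs();R0=Ro.from_euler('xyz',o['eef_rot'],degrees=True)
print('cam in tool',R0.inv().apply(-w['R'].T@w['t']-o['tool_pos']),'axis',R0.inv().apply(w['R'].T[:,2]), 'xaxis',R0.inv().apply(w['R'].T[:,0]))
go([500,370,300],180); go([500,340,320],197)
E
```

```text
cam in tool [  71.22970901   -0.37638072 -142.65264727] axis [-2.80231384e-01  1.86722162e-04  9.59932464e-01] xaxis [-7.27047318e-04  9.99999653e-01 -4.06761505e-04]
lin [-316.  -189.   -69.1] dr [ -0.1  -0.  -23. ] d 375
lin [-327.7 -216.6  -89.1] dr [ -0.1  -0.  -40. ] d 403
```

Run:
```python
from h import *
go([560,355,280],187)
```

```text
lin [-377.1 -179.4  -49.1] dr [ -0.1  -0.  -30. ] d 420
```

Request:
{"op": "play_rows", "data": {"linear": [[-19, -9, -10], [-57, -27, -30], [-100, -48, -50], [-145, -69, -50], [-190, -90, -50], [-235, -112, -50], [-280, -133, -50], [-325, -155, -50], [-360, -171, -50], [-377, -179, -50]], "dr": [[0, 0, -3], [0, 0, -6], [0, 0, -9], [0, 0, -12], [0, 0, -15], [0, 0, -18], [0, 0, -21], [0, 0, -24], [0, 0, -27], [0, 0, -30]]}}

```text
t: 1.15
tool_pos: [563.2, 351.0, 281.1]
eef_rot: [-179.9, 0.0, -173.1]
ft_force: [-0.8, 0.8, -0.5]
opening: 1.001
grip_force: 0.0
```

Run:
```python
from h import *
o=robot.get_obs();print(o['t'],o['tool_pos'],o['eef_rot'],o['joints'],np.abs(o['qd']).max())
i=eyes.camera_info('wrist');im=eyes.capture('wrist')
np.savez('w1.npz',**{k:np.array(v) for k,v in i.items()})
cv2.imwrite('pics/w1.png',im[:,:,::-1])
```

```text
1.15 [563.24929215 351.00546298 281.05241079] [-1.79879493e+02  3.89831154e-02 -1.73142531e+02] [-32.60093722  27.47924472  -6.46390642  96.90077517   3.74740508
  55.85601076  56.40972367] 40.722906859421435
```

View pics/w1.png

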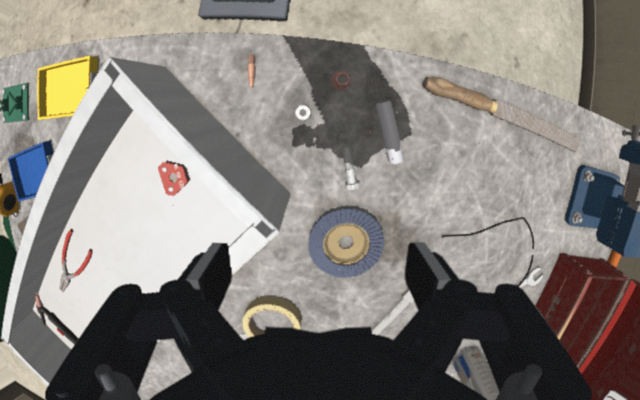

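The wrist view shows collet (251,70), nut (303,113), cup (342,78), bar (390,132), bolt (350,172), disc (346,242); trays and cradle are at the left edge. The arm was still moving, so I'll settle and take two good views.

Request:
{"op": "play_rows", "data": {"linear": [[0, 0, 0], [0, 0, 0], [0, 0, 0]], "dr": [[0, 0, 0], [0, 0, 0], [0, 0, 0]]}}

```text
t: 1.5
tool_pos: [558.9, 357.3, 281.2]
eef_rot: [180.0, -0.0, -172.9]
ft_force: [0.1, 0.2, -0.3]
opening: 1.006
grip_force: 0.0
```

```bash
cat >> h.py <<'E'
def snap(tag):
    o=robot.get_obs();c=info('wrist');im=eyes.capture('wrist')
    np.savez(tag+'.npz',im=im,f=c['f'],c=c['c'],R=c['R'],t=c['t'])
    cv2.imwrite(f'pics/{tag}.png',im[:,:,::-1])
    print(round(o['t'],2),o['tool_pos'].round(1),o['eef_rot'].round(1),'J7',o['joints'][6].round(1),'qd',np.abs(o['qd']).max().round(2)); return im
def load(tag):
    z=dict(np.load(tag+'.npz')); z['fish']=True; return z
E
python3 - <<'E'
from h import *
snap('w2'); go([500,350,205],-173)
E
```

```text
1.5 [558.9 357.3 281.2] [ 180.    -0.  -172.9] J7 56.1 qd 0.32
lin [59.4  0.2 76.3] dr [ 0.  -0.   0.1] d 97
```

Request:
{"op": "play_rows", "data": {"linear": [[15, 0, 20], [45, 0, 55], [60, 0, 76], [60, 0, 76], [60, 0, 76], [60, 0, 76]], "dr": [[0, 0, 0], [0, 0, 0], [0, 0, 0], [0, 0, 0], [0, 0, 0], [0, 0, 0]]}}

```text
t: 2.15
tool_pos: [501.9, 349.3, 206.6]
eef_rot: [179.9, 0.1, -173.0]
ft_force: [0.8, -0.2, -0.2]
opening: 1.001
grip_force: 0.0
```

Run:
```python
from h import *
im=snap('w3')
c=np.zeros((600,800,3),np.uint8)
a=cv2.resize(load('w2')['im'][40:200,230:420],None,fx=2.5,fy=2.5,interpolation=cv2.INTER_CUBIC)[:,:,::-1]
cv2.imwrite('pics/w3c.png',cv2.resize(im[0:300,140:540],None,fx=2,fy=2,interpolation=cv2.INTER_CUBIC)[:,:,::-1])
```

```text
2.15 [501.9 349.3 206.6] [ 1.799e+02  1.000e-01 -1.730e+02] J7 52.2 qd 0.42
```

View pics/w3c.png

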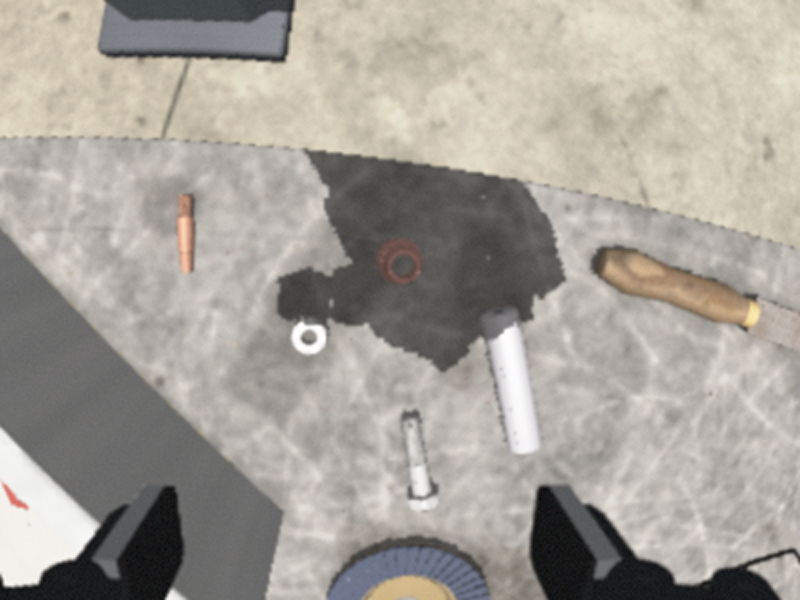

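The close view shows (full-frame pixels) nut (294.5,168), bolt tip (345.5,206) and head (352,248), bar ends (390,158)–(402,223), collet (233,97)–(233.5,135), cup rim centre (341,133).

Run:
```python
from h import *
np.set_printoptions(precision=1,suppress=True)
c=load('w3'); q=lambda x,y:(x/2+140-.25,y/2-.25)
def s(n,z,*L):
    P=[onz(c,q(*l),z)[:2] for l in L]; d=P[0]-P[-1]
    print(n,*P,'mid',(P[0]+P[-1])/2,'len',np.hypot(*d),'ang',np.degrees(np.arctan2(d[1],d[0]))%180)
s('nut',10,(309,336),(309,336)); s('bolt',11,(411,412),(424,507)); s('boltshank',14,(412,418),(420,488))
s('bar',15,(501,316),(526,450)); s('collet',6,(185.5,195),(187,271)); s('cup top',42,(403,266),(403,266)); s('cup foot',0,(398,259),(398,259))
# nut: segment bright contour for hex orientation
im=c['im'][145:190,270:320].astype(np.uint8); g=cv2.resize(cv2.cvtColor(im,cv2.COLOR_RGB2GRAY),None,fx=4,fy=4,interpolation=cv2.INTER_CUBIC)
m=(g>215).astype(np.uint8); n,l,st,ce=cv2.connectedComponentsWithStats(m); k=1+st[1:,4].argmax(); print(st[k],ce[k]/4+[270,145])
ct=max(cv2.findContours((l==k).astype(np.uint8),0,1)[0],key=cv2.contourArea)
P=np.array([onz(c,p[0]/4+[270-.4,145-.4],10)[:2] for p in ct]); u=np.arange(0,180,5); 
W=[np.ptp(P@[np.cos(np.radians(a)),np.sin(np.radians(a))]) for a in u]; print('nut widths',dict(zip(u,np.round(W,1))), (P.max(0)+P.min(0))/2)
```

```text
nut [503.9 322.8] [503.9 322.8] mid [503.9 322.8] len 0.0 ang 0.0
bolt [541.1 385.9] [601.3 403.4] mid [571.2 394.6] len 62.65241091026124 ang 16.172988074069963
boltshank [543.7 386.6] [587.2 398.3] mid [565.4 392.4] len 45.116461514581914 ang 14.95087667342682
bar [478.2 427.4] [555.5 458. ] mid [516.8 442.7] len 83.15111973312064 ang 21.569739786076155
collet [432.  244.6] [475.  249.3] mid [453.5 246.9] len 43.26905858926418 ang 6.2507981121275975
cup top [456.  366.9] [456.  366.9] mid [456.  366.9] len 0.0 ang 0.0
cup foot [455.9 367.2] [455.9 367.2] mid [455.9 367.2] len 0.0 ang 0.0
[  64   65   67   62 2350] [294.3 169.2]
nut widths {np.int64(0): np.float64(17.2), np.int64(5): np.float64(17.4), np.int64(10): np.float64(17.9), np.int64(15): np.float64(18.3), np.int64(20): np.float64(18.7), np.int64(25): np.float64(18.9), np.int64(30): np.float64(19.1), np.int64(35): np.float64(19.2), np.int64(40): np.float64(19.1), np.int64(45): np.float64(19.0), np.int64(50): np.float64(18.9), np.int64(55): np.float64(18.9), np.int64(60): np.float64(19.1), np.int64(65): np.float64(19.1), np.int64(70): np.float64(19.1), np.int64(75): np.float64(19.0), np.int64(80): np.float64(18.9), np.int64(85): np.float64(18.8), np.int64(90): np.float64(18.8), np.int64(95): np.float64(18.6), np.int64(100): np.float64(18.7), np.int64(105): np.float64(18.8), np.int64(110): np.float64(18.9), np.int64(115): np.float64(18.9), np.int64(120): np.float64(18.9), np.int64(125): np.float64(18.9), np.int64(130): np.float64(18.9), np.int64(135): np.float64(18.9), np.int64(140): np.float64(18.8), np.int64(145): np.float64(18.7), np.int64(150): np.float64(18.5), np.int64(155): np.float64(18.3), np.int64(160): np.float64(18.1), np.int64(165): np.float64(17.8), np.int64(170): np.float64(17.4), np.int64(175): np.float64(17.0)} [505.2 322.5]
```

Run:
```python
from h import *
a=go([574,395.5,50],196)
```

```text
lin [-76.8  37.1 156.8] dr [ 0.1  0.1 -9. ] d 178
```

Request:
{"op": "play_rows", "data": {"linear": [[-15, 7, 30], [-38, 18, 70], [-60, 28, 115], [-74, 35, 145], [-76.8, 37.1, 156], [-76.8, 37.1, 157], [-76.8, 37.1, 157], [-76.8, 37.1, 157]], "dr": [[0, 0, -2], [0, 0, -5], [0, 0, -8], [0, 0, -9], [0, 0, -9], [0, 0, -9], [0, 0, -9], [0, 0, -9]], "gripper": 42}}

```text
t: 3.0
tool_pos: [572.7, 394.8, 50.5]
eef_rot: [180.0, 0.1, -164.0]
ft_force: [-0.4, -1.0, 0.3]
opening: 0.492
grip_force: 0.0
```

Run:
```python
from h import *
im=snap('w4'); go([574,395.5,2.5],196)
c=load('w4')
for P in ([571,394.6,11],[601,403,11],[541,386,11],[574,395.5,11]): print(proj(c,P))
cv2.imwrite('pics/w4c.png',cv2.resize(im[130:400,140:500],None,fx=2,fy=2,interpolation=cv2.INTER_CUBIC)[:,:,::-1])
```

```text
3.0 [572.7 394.8  50.5] [ 1.80e+02  1.00e-01 -1.64e+02] J7 58.4 qd 0.24
lin [-1.3  0.3 48. ] dr [0.  0.1 0. ] d 48
[318.70932192 217.98236791]
[318.39041387 261.35710338]
[318.73093129 169.31981706]
[318.76736144 222.59638324]
```

View pics/w4c.png

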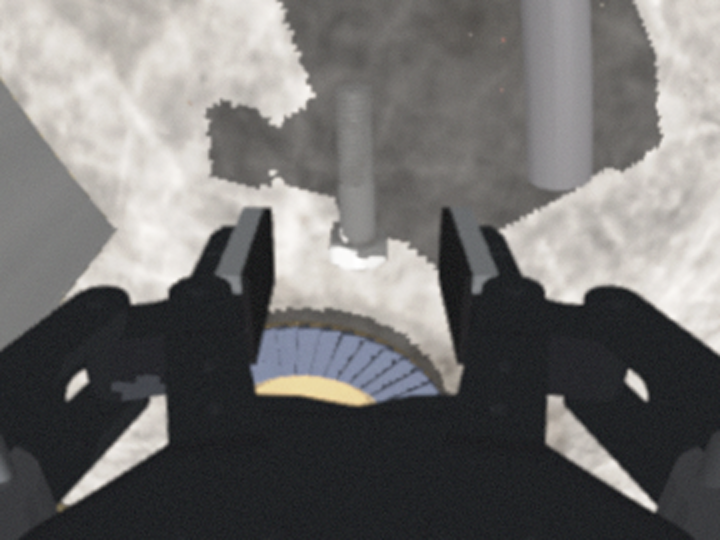

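Bolt is upright in view at column 318 and centred between the fingers; it spans rows 175–263 as predicted. Descending and gripping.

Request:
{"op": "play_rows", "data": {"linear": [[-1, 0, 10], [-1, 0, 25], [-1.3, 0.3, 40], [-1.3, 0.3, 48], [-1.3, 0.3, 48], [-1.3, 0.3, 48]], "dr": [[0, 0, 0], [0, 0, 0], [0, 0, 0], [0, 0, 0], [0, 0, 0], [0, 0, 0]]}}

```text
t: 3.65
tool_pos: [573.1, 395.0, -0.7]
eef_rot: [-180.0, -0.1, -164.0]
ft_force: [-0.1, -0.0, -0.1]
opening: 0.492
grip_force: 0.0
```

Request:
{"op": "play_rows", "data": {"linear": [[0, 0, 0], [0, 0, 0], [0, 0, 0], [0, 0, 0], [0, 0, 0], [0, 0, 0]], "dr": [[0, 0, 0], [0, 0, 0], [0, 0, 0], [0, 0, 0], [0, 0, 0], [0, 0, 0]], "gripper": 0}}

```text
t: 4.25
tool_pos: [573.8, 395.5, 0.6]
eef_rot: [180.0, 0.1, -164.0]
ft_force: [-0.0, 0.0, 5.2]
opening: 0.197
grip_force: 60.5
```

Request:
{"op": "play_rows", "data": {"linear": [[0, 0, -5], [0, 0, -20], [0, 0, -50], [0, 0, -100], [0, 0, -150], [0, 0, -190], [0, 0, -210], [0, 0, -210], [0, 0, -210]], "dr": [[0, 0, 0], [0, 0, 0], [0, 0, 0], [0, 0, 0], [0, 0, 0], [0, 0, 0], [0, 0, 0], [0, 0, 0], [0, 0, 0]]}}

```text
t: 5.15
tool_pos: [573.2, 394.8, 210.8]
eef_rot: [180.0, 0.0, -164.0]
ft_force: [0.3, -0.6, -1.8]
opening: 0.197
grip_force: 58.6
```

Run:
```python
from h import *
a=go([613,-20,210],118); go([625,-175,210],105,a)
```

```text
lin [  76.3 -409.7    0.8] dr [ 0.  0. 78.] d 417
lin [-142.5  -62.2   -0. ] dr [ 0. -0. 13.] d 155
```

Request:
{"op": "play_rows", "data": {"linear": [[3, -15, 0], [9, -50, 0], [17, -95, 0], [26, -140, 0], [35, -187, 0], [44, -234, 0], [53, -281, 0], [61, -328, 0], [69, -372, 0], [76.3, -410, 0]], "dr": [[0, 0, 6], [0, 0, 14], [0, 0, 22], [0, 0, 30], [0, 0, 38], [0, 0, 46], [0, 0, 54], [0, 0, 62], [0, 0, 70], [0, 0, 78]]}}

```text
t: 6.15
tool_pos: [612.3, -22.8, 208.8]
eef_rot: [-179.8, -0.0, 117.6]
ft_force: [0.9, 0.8, -0.8]
opening: 0.202
grip_force: 58.6
```

Request:
{"op": "play_rows", "data": {"linear": [[-40, -18, 0], [-80, -35, 0], [-115, -50, 0], [-138, -60, 0], [-142.5, -62.2, 0], [-142.5, -62.2, 0], [-142.5, -62.2, 0], [-142.5, -62.2, 0]], "dr": [[0, 0, 5], [0, 0, 10], [0, 0, 13], [0, 0, 13], [0, 0, 13], [0, 0, 13], [0, 0, 13], [0, 0, 13]]}}

```text
t: 6.95
tool_pos: [625.5, -173.0, 209.8]
eef_rot: [-180.0, -0.1, 105.2]
ft_force: [-0.0, 0.5, 0.1]
opening: 0.199
grip_force: 58.6
```

Run:
```python
from h import *
im=snap('w5')
cv2.imwrite('pics/w5c.png',cv2.resize(im,None,fx=1.25,fy=1.25,interpolation=cv2.INTER_CUBIC)[:,:,::-1])
```

```text
6.95 [ 625.5 -173.   209.8] [-1.800e+02 -1.000e-01  1.052e+02] J7 36.5 qd 0.27
```

View pics/w5c.png

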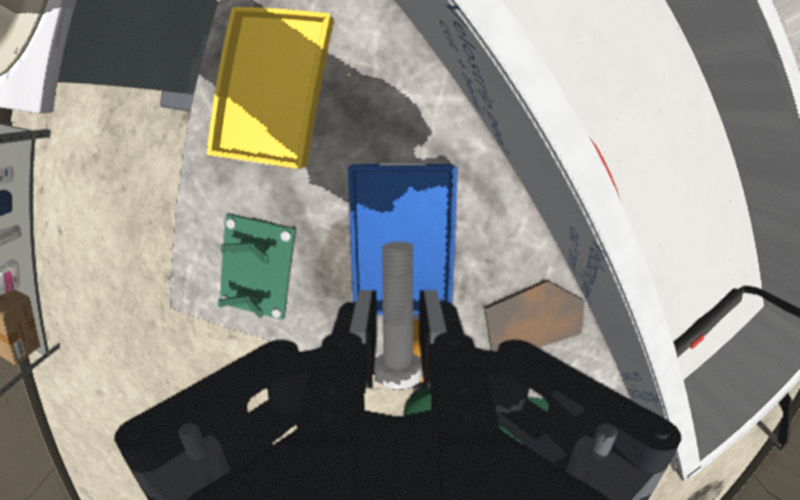

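The wrist view shows the blue tray outer rim corners at (348,165),(456,165) ×1/1.25, the yellow tray at (235,8)–(299,168), and the cradle base at (228,213)–(283,320); the bolt is held straight.

Run:
```python
from h import *
np.set_printoptions(precision=1,suppress=True)
c=load('w5'); q=lambda x,y:(x/1.25-.1,y/1.25-.1)
def s(n,z,L):
    P=np.array([onz(c,q(*l),z)[:2] for l in L]); print(n,P.tolist() and P.round(1).tolist(),'mid',P.mean(0),'sides',np.linalg.norm(P-np.roll(P,1,0),axis=1))
    for i in range(len(P)): d=P[i]-P[i-1]; print('  ang',np.degrees(np.arctan2(d[1],d[0])).round(1),end='')
    print()
s('yel',24,[(235,8),(333,12),(300,168),(207,155)])
s('blue',24,[(348,165),(456,165),(453,313),(352,313)])
s('crad',6,[(228,213),(296,229),(283,320),(219,308)])
T,S=info('top'),info('scene')
```

```text
yel [[434.6, -25.0], [526.0, -15.7], [533.0, -155.1], [441.8, -162.9]] mid [483.8 -89.7] sides [138.1  91.8 139.6  91.5]
  ang 93.0  ang 5.8  ang -87.1  ang -175.1
blue [[573.3, -142.6], [662.1, -118.4], [701.2, -251.7], [608.4, -276.6]] mid [ 636.2 -197.3] sides [138.5  92.  138.9  96.1]
  ang 104.7  ang 15.2  ang -73.6  ang -165.0
crad [[465.7, -217.3], [537.2, -215.2], [540.4, -315.0], [467.4, -323.9]] mid [ 502.7 -267.8] sides [106.6  71.5  99.9  73.6]
  ang 90.9  ang 1.6  ang -88.1  ang -173.1
```

Run:
```python
from h import *
a=go([629.2,-170.6,40],104.7)
T,S=info('top'),info('scene')
print(onz(T,(705/3+189.7,18/3+164.7),64), tri((T,(426,168)),(S,(377,150))))
```

```text
lin [  1.4   4.2 170. ] dr [-0.  -0.   0.5] d 170
[ 680.16154322 -285.04846278   64.        ] (array([ 698.38315391, -294.50024568,   37.49344274]), [3.8019273297355536, 3.801927329735638])
```

Request:
{"op": "play_rows", "data": {"linear": [[0, 1, 15], [1, 2, 50], [1.4, 3, 95], [1.4, 4.2, 135], [1.4, 4.2, 160], [1.4, 4.2, 170], [1.4, 4.2, 170], [1.4, 4.2, 170], [1.4, 4.2, 170]], "dr": [[0, 0, 0.5], [0, 0, 0.5], [0, 0, 0.5], [0, 0, 0.5], [0, 0, 0.5], [0, 0, 0.5], [0, 0, 0.5], [0, 0, 0.5], [0, 0, 0.5]]}}

```text
t: 7.9
tool_pos: [630.1, -172.7, 41.9]
eef_rot: [179.9, 0.1, 104.5]
ft_force: [0.2, -0.2, -1.5]
opening: 0.201
grip_force: 58.6
```

Request:
{"op": "play_rows", "data": {"linear": [[1, 0, 8], [2, 0, 18], [2, 0, 26], [2, 0, 32], [2, 0, 32], [2, 0, 32], [2, 0, 32]], "dr": [[0, 0, 0], [0, 0, 0], [0, 0, 0], [0, 0, 0], [0, 0, 0], [0, 0, 0], [0, 0, 0]]}}

```text
t: 8.6
tool_pos: [628.8, -170.7, 8.4]
eef_rot: [180.0, 0.0, 104.5]
ft_force: [0.9, -0.2, 0.0]
opening: 0.199
grip_force: 58.6
```

Request:
{"op": "play_rows", "data": {"linear": [[0, 0, 1.5], [0, 0, 3], [0, 0, 3], [0, 0, 3]], "dr": [[0, 0, 0], [0, 0, 0], [0, 0, 0], [0, 0, 0]]}}

```text
t: 9.0
tool_pos: [628.6, -170.6, 5.3]
eef_rot: [-180.0, -0.0, 104.5]
ft_force: [-1.1, 0.1, -0.9]
opening: 0.195
grip_force: 58.6
```

Request:
{"op": "play_rows", "data": {"linear": [[0, 0, 0], [0, 0, 0], [0, 0, 0], [0, 0, 0]], "dr": [[0, 0, 0], [0, 0, 0], [0, 0, 0], [0, 0, 0]], "gripper": 38}}

```text
t: 9.4
tool_pos: [628.7, -170.6, 5.3]
eef_rot: [180.0, 0.0, 104.5]
ft_force: [1.1, 0.3, -0.4]
opening: 0.449
grip_force: 0.0
```

Request:
{"op": "play_rows", "data": {"linear": [[0, 0, -10], [0, 0, -35], [0, 0, -80], [0, 0, -130], [0, 0, -175], [0, 0, -205], [0, 0, -205], [0, 0, -205]], "dr": [[0, 0, 0], [0, 0, 0], [0, 0, 0], [0, 0, 0], [0, 0, 0], [0, 0, 0], [0, 0, 0], [0, 0, 0]]}}

```text
t: 10.2
tool_pos: [628.8, -170.5, 211.6]
eef_rot: [179.9, 0.0, 104.5]
ft_force: [-0.1, -0.1, -0.5]
opening: 0.449
grip_force: 0.0
```

Run:
```python
from h import *
snap('w6')
a=go([530,240,210],145); b=go([503,321.5,210],145,a); go([504.5,322.5,35],145,b)
```

```text
10.2 [ 628.8 -170.5  211.6] [179.9   0.  104.5] J7 36.0 qd 2.11
lin [421.8   8.    0.5] dr [  0.   -0.  -40.5] d 422
lin [68.9 51.3  0. ] dr [0. 0. 0.] d 86
lin [ -0.7   1.7 175. ] dr [0. 0. 0.] d 175
```

Request:
{"op": "play_rows", "data": {"linear": [[15, 0, 0], [50, 1, 0], [97, 2, 0], [144, 3, 0], [191, 4, 0], [238, 5, 0], [285, 6, 0], [332, 7, 0], [378, 8, 0], [421.8, 8, 0]], "dr": [[0, 0, -4], [0, 0, -8], [0, 0, -12], [0, 0, -16], [0, 0, -20], [0, 0, -24], [0, 0, -28], [0, 0, -32], [0, 0, -36], [0, 0, -40.5]]}}

```text
t: 11.25
tool_pos: [529.1, 241.5, 208.9]
eef_rot: [-179.9, -0.1, 145.2]
ft_force: [0.0, 0.2, -0.1]
opening: 0.449
grip_force: 0.0
```

Request:
{"op": "play_rows", "data": {"linear": [[30, 22, 0], [55, 40, 10], [68.9, 51.3, 40], [68.9, 51.3, 85], [68.9, 51.3, 125], [68.9, 51.3, 150], [68.9, 51.3, 160], [68.9, 51.3, 160], [68.9, 51.3, 160]], "dr": [[0, 0, 0], [0, 0, 0], [0, 0, 0], [0, 0, 0], [0, 0, 0], [0, 0, 0], [0, 0, 0], [0, 0, 0], [0, 0, 0]]}}

```text
t: 12.15
tool_pos: [503.7, 321.2, 50.7]
eef_rot: [180.0, 0.0, 145.0]
ft_force: [0.1, 0.2, 0.1]
opening: 0.448
grip_force: 0.0
```

Run:
```python
from h import *
im=snap('w7'); c=load('w7'); print(proj(c,[504.5,322.5,10])); go([504.5,322.5,15],145)
cv2.imwrite('pics/w7c.png',cv2.resize(im[130:400,140:500],None,fx=2,fy=2,interpolation=cv2.INTER_CUBIC)[:,:,::-1])
```

```text
12.15 [503.7 321.2  50.7] [180.   0. 145.] J7 21.4 qd 1.37
[320.75866202 219.4307669 ]
lin [ 0.3  1.1 36.3] dr [0.1 0.  0. ] d 36
```

View pics/w7c.png

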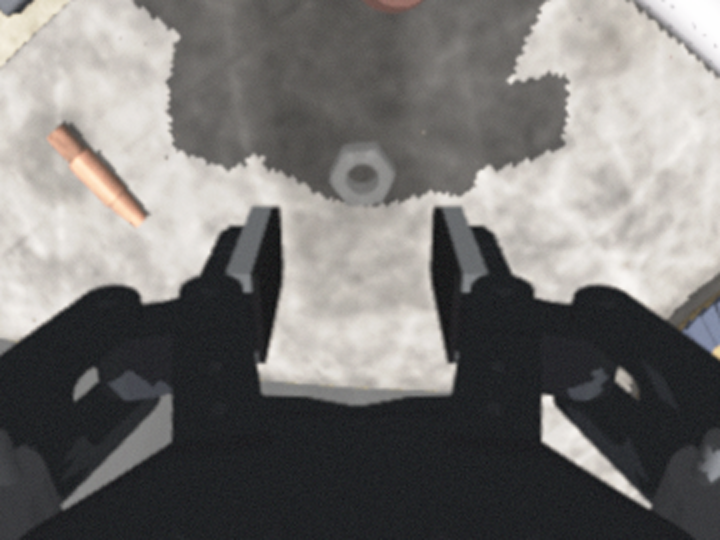

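Nut is at (321.5,217) full-frame, with corners to left and right of the closing line, so I must turn 30° to get the flats.

Run:
```python
from h import *
c=load('w7'); p=onz(c,(363/2+140-.25,174/2+130-.25),10); print(p)
a=go([p[0],p[1],30],115); go([p[0],p[1],2],115,a)
```

```text
[503.18516518 323.79399665  10.        ]
lin [ 2.1  1.4 21.3] dr [ 0.1  0.  30. ] d 21
lin [-0. -0. 28.] dr [0. 0. 0.] d 28
```

Request:
{"op": "play_rows", "data": {"linear": [[1, 1, 5], [2, 1.2, 10], [2, 1.2, 15], [2, 1.2, 20], [2, 1.2, 21], [2, 1.2, 21], [2, 1.2, 21]], "dr": [[0, 0, 8], [0, 0, 16], [0, 0, 24], [0, 0, 30], [0, 0, 30], [0, 0, 30], [0, 0, 30]]}}

```text
t: 12.9
tool_pos: [502.9, 323.6, 30.2]
eef_rot: [179.9, -0.0, 115.2]
ft_force: [-0.1, -0.5, 0.3]
opening: 0.441
grip_force: 0.0
```

Request:
{"op": "play_rows", "data": {"linear": [[0, 0, 8], [0, 0, 17], [0, 0, 24], [0, 0, 28], [0, 0, 28], [0, 0, 28]], "dr": [[0, 0, 0], [0, 0, 0], [0, 0, 0], [0, 0, 0], [0, 0, 0], [0, 0, 0]]}}

```text
t: 13.5
tool_pos: [502.5, 323.2, 1.1]
eef_rot: [-180.0, 0.0, 115.0]
ft_force: [-0.2, -0.6, 0.3]
opening: 0.449
grip_force: 0.0
```

Request:
{"op": "play_rows", "data": {"linear": [[0, 0, 0], [0, 0, 0], [0, 0, 0], [0, 0, 0], [0, 0, 0], [0, 0, 0]], "dr": [[0, 0, 0], [0, 0, 0], [0, 0, 0], [0, 0, 0], [0, 0, 0], [0, 0, 0]], "gripper": 0}}

```text
t: 14.1
tool_pos: [502.7, 323.5, 1.8]
eef_rot: [180.0, -0.0, 115.0]
ft_force: [-0.4, -0.3, 5.5]
opening: 0.193
grip_force: 59.0
```

Request:
{"op": "play_rows", "data": {"linear": [[0, 0, -5], [0, 0, -20], [0, 0, -50], [0, 0, -100], [0, 0, -150], [0, 0, -190], [0, 0, -205], [0, 0, -205]], "dr": [[0, 0, 0], [0, 0, 0], [0, 0, 0], [0, 0, 0], [0, 0, 0], [0, 0, 0], [0, 0, 0], [0, 0, 0]]}}

```text
t: 14.9
tool_pos: [503.5, 324.0, 210.1]
eef_rot: [179.7, -0.1, 115.0]
ft_force: [0.2, 0.1, -1.0]
opening: 0.195
grip_force: 58.7
```

Run:
```python
from h import *
a=go([595,-100,210],108); b=go([641,-216.4,210],105,a); go([641,-216.4,110],105,b)
```

```text
lin [-422.9  -96.5   -1.1] dr [ 0.3 -0.1  7. ] d 434
lin [-124.9    7.8    0. ] dr [-0. -0.  3.] d 125
lin [  0.  -0. 100.] dr [0. 0. 0.] d 100
```

Request:
{"op": "play_rows", "data": {"linear": [[-15, -3, 0], [-52, -12, 0], [-99, -22, 0], [-146, -33, 0], [-193, -44, 0], [-240, -55, 0], [-287, -65, 0], [-334, -76, 0], [-380, -87, 0], [-422.9, -96.5, 0]], "dr": [[0, 0, 1], [0, 0, 2], [0, 0, 3], [0, 0, 4], [0, 0, 5], [0, 0, 6], [0, 0, 7], [0, 0, 7], [0, 0, 7], [0, 0, 7]]}}

```text
t: 15.9
tool_pos: [592.5, -104.2, 204.7]
eef_rot: [-179.8, -0.0, 107.9]
ft_force: [1.4, 0.7, 0.1]
opening: 0.196
grip_force: 58.7
```

Request:
{"op": "play_rows", "data": {"linear": [[-40, 3, 0], [-80, 5, 0], [-110, 7, 20], [-124.9, 7.8, 50], [-124.9, 7.8, 80], [-124.9, 7.8, 100], [-124.9, 7.8, 100], [-124.9, 7.8, 100], [-124.9, 7.8, 100]], "dr": [[0, 0, 1], [0, 0, 2], [0, 0, 3], [0, 0, 3], [0, 0, 3], [0, 0, 3], [0, 0, 3], [0, 0, 3], [0, 0, 3]]}}

```text
t: 16.8
tool_pos: [640.2, -217.6, 107.1]
eef_rot: [180.0, 0.0, 105.0]
ft_force: [-0.0, -0.0, 0.1]
opening: 0.19
grip_force: 58.7
```

Run:
```python
from h import *
im=snap('w8'); go([641,-216.4,20],104.7)
cv2.imwrite('pics/w8c.png',cv2.resize(im,None,fx=1.25,fy=1.25,interpolation=cv2.INTER_CUBIC)[:,:,::-1])
```

```text
16.8 [ 640.2 -217.6  107.1] [180.   0. 105.] J7 44.3 qd 0.62
lin [ 0.9  0.6 87.4] dr [0.1 0.1 0.3] d 87
```

View pics/w8c.png

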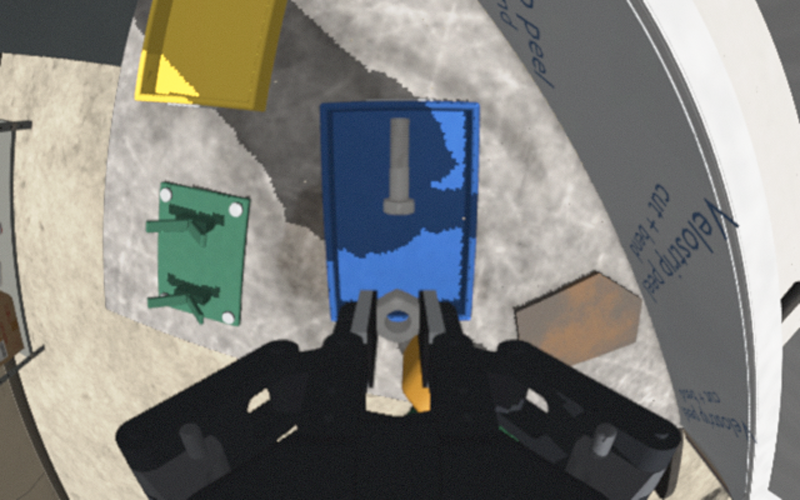

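Bolt lies in the blue tray (400,165); nut is squarely held at (398,315) over the free end. Lowering it.

Request:
{"op": "play_rows", "data": {"linear": [[0, 0, 10], [0.5, 0.5, 35], [1, 0.5, 62], [1, 0.5, 80], [1, 0.5, 88], [1, 0.5, 92], [1, 0.5, 94], [1, 0.5, 94], [1, 0.5, 94], [1, 0.5, 94]], "dr": [[0, 0, 0], [0, 0, 0], [0, 0, 0], [0, 0, 0], [0, 0, 0], [0, 0, 0], [0, 0, 0], [0, 0, 0], [0, 0, 0], [0, 0, 0]]}}

```text
t: 17.85
tool_pos: [640.8, -216.0, 13.1]
eef_rot: [179.9, 0.0, 105.0]
ft_force: [0.5, -0.4, -0.8]
opening: 0.193
grip_force: 58.7
```

Request:
{"op": "play_rows", "data": {"linear": [[0, 0, 3], [0, 0, 6], [0, 0, 6.6], [0, 0, 6.6], [0, 0, 6.6]], "dr": [[0, 0, 0], [0, 0, 0], [0, 0, 0], [0, 0, 0], [0, 0, 0]]}}

```text
t: 18.35
tool_pos: [640.4, -215.9, 5.8]
eef_rot: [180.0, -0.0, 105.0]
ft_force: [-0.5, 0.4, 3.6]
opening: 0.192
grip_force: 59.2
```

Request:
{"op": "play_rows", "data": {"linear": [[0, 0, 0], [0, 0, 0], [0, 0, 0], [0, 0, 0]], "dr": [[0, 0, 0], [0, 0, 0], [0, 0, 0], [0, 0, 0]], "gripper": 36}}

```text
t: 18.75
tool_pos: [640.3, -215.9, 5.5]
eef_rot: [-180.0, -0.0, 105.0]
ft_force: [-0.7, 0.0, -0.1]
opening: 0.422
grip_force: 0.0
```

Request:
{"op": "play_rows", "data": {"linear": [[0, 0, -10], [0, 0, -35], [0, 0, -80], [0, 0, -130], [0, 0, -175], [0, 0, -200], [0, 0, -200], [0, 0, -200]], "dr": [[0, 0, 0], [0, 0, 0], [0, 0, 0], [0, 0, 0], [0, 0, 0], [0, 0, 0], [0, 0, 0], [0, 0, 0]]}}

```text
t: 19.55
tool_pos: [640.4, -215.7, 206.7]
eef_rot: [179.9, 0.0, 105.0]
ft_force: [0.4, 0.2, -0.3]
opening: 0.421
grip_force: 0.0
```

Run:
```python
from h import *
snap('w9')
a=go([525,190,210],160); b=go([453.5,246.5,210],186.2,a); go([453.5,246.5,40],186.2,b)
```

```text
19.55 [ 640.4 -215.7  206.7] [179.9   0.  105. ] J7 42.0 qd 1.93
lin [421.4  -5.7  -4.2] dr [ -0.  -0. -55.] d 422
lin [86.5 28.6  0. ] dr [  0.    0.  -26.2] d 91
lin [  0.  -0. 170.] dr [0. 0. 0.] d 170
```

Request:
{"op": "play_rows", "data": {"linear": [[15, 0, -1], [50, -1, -4], [97, -1, -4], [144, -2, -4], [191, -3, -4], [238, -3, -4], [285, -4, -4], [332, -5, -4], [378, -5, -4], [421.4, -5.7, -4]], "dr": [[0, 0, -4], [0, 0, -9], [0, 0, -15], [0, 0, -21], [0, 0, -27], [0, 0, -33], [0, 0, -39], [0, 0, -45], [0, 0, -50], [0, 0, -55]]}}

```text
t: 20.6
tool_pos: [524.0, 191.3, 208.4]
eef_rot: [-179.9, -0.1, 160.3]
ft_force: [-0.3, -0.1, 0.4]
opening: 0.42
grip_force: 0.0
```

Request:
{"op": "play_rows", "data": {"linear": [[35, 11, 0], [65, 21, 10], [86.5, 28.6, 40], [86.5, 28.6, 80], [86.5, 28.6, 120], [86.5, 28.6, 150], [86.5, 28.6, 165], [86.5, 28.6, 165], [86.5, 28.6, 165]], "dr": [[0, 0, -7], [0, 0, -14], [0, 0, -21], [0, 0, -26.2], [0, 0, -26.2], [0, 0, -26.2], [0, 0, -26.2], [0, 0, -26.2], [0, 0, -26.2]]}}

```text
t: 21.5
tool_pos: [453.4, 245.6, 44.1]
eef_rot: [-179.9, -0.1, -173.8]
ft_force: [-0.3, -0.0, 0.1]
opening: 0.418
grip_force: 0.0
```

Run:
```python
from h import *
im=snap('w10'); c=load('w10'); print(proj(c,[453.5,246.9,5]),proj(c,[432,244.6,5]),proj(c,[475,249.3,5]))
hsv=cv2.cvtColor(im,cv2.COLOR_RGB2HSV); m=((hsv[...,0]<16)&(hsv[...,1]>90)&(hsv[...,2]>60)).astype(np.uint8)
n,l,st,ce=cv2.connectedComponentsWithStats(m)
for k in range(1,n):
    if st[k,4]>60: 
        r=cv2.fitLine(np.argwhere(l==k)[:,::-1].astype(np.float32),2,0,.01,.01).ravel(); print(st[k],ce[k],r.round(3))
go([453.5,246.5,20],186.2)
```

```text
21.5 [453.4 245.6  44.1] [-1.799e+02 -1.000e-01 -1.738e+02] J7 56.1 qd 1.93
[320.40854073 221.29402318] [320.55043089 188.17218302] [320.41130315 251.87564684]
[609 392  16   8  69] [615.95652174 396.86956522] [9.96000e-01 8.90000e-02 6.15957e+02 3.96870e+02]
lin [ 0.3  0.7 24.8] dr [-0. -0.  0.] d 25
```

Run:
```python
from h import *
c=load('w10'); im=c['im'].astype(int); d=im[...,0]-im[...,2]
for r in range(176,268,6): print(r,d[r,296:346:2])
m=(d>25).astype(np.uint8); m[:,:270]=0;m[:,370:]=0;m[:165]=0;m[275:]=0
n,l,st,ce=cv2.connectedComponentsWithStats(m)
for k in range(1,n):
    if st[k,4]>60: print(st[k],ce[k],cv2.fitLine(np.argwhere(l==k)[:,::-1].astype(np.float32),2,0,.01,.01).ravel().round(3), onz(c,ce[k],6))
```

```text
176 [6 6 7 5 7 5 5 6 6 4 6 7 4 5 7 5 8 5 7 9 6 6 5 5 7]
182 [4 5 7 7 4 7 5 5 4 5 3 6 8 7 3 6 4 5 4 6 7 6 8 5 4]
188 [ 5  5  5  6  5  6  8  4 13 35 36 38 36 33 30 12  5  2  7  5  6  7  6  7
  6]
194 [ 6  4  7  7  4  5  4  6 15 40 43 39 37 41 38 16  6  4  3  4  5  6  3  6
  4]
200 [ 5  6  5  3  4  4  5  5 16 38 44 38 36 38 38 17  3  5  4  3  2  3  4  5
  6]
206 [ 5  5  5  6  6  7  8  3 21 36 38 35 30 38 37 20  4  4  5  5  6  6  3  5
  4]
212 [ 7  4  4  4  4  4  8  7 33 43 46 43 45 43 43 36  9  5  6  6  6  6  7  4
  6]
218 [ 6  5  6  4  5  4  6  6 32 44 43 43 43 42 40 35  8  4  4  6  6  6  6  8
  6]
224 [ 6  6  5  4  5  5  6  6 27 40 45 43 42 37 41 34  8  7  8  3  6  5  5  8
  5]
230 [12 12 11  6  5  6  5  6 26 42 42 45 45 42 41 32  9  4  4  4  5  5  5  5
  5]
236 [13 12 12 12 10 11 11  7 23 41 43 44 42 43 42 26  5  6  7  6  5  6  5  7
  4]
242 [13 12 10 12 12 13 11 11 10 30 41 42 41 41 39 11  5  7  6  3  6  5  5  6
  6]
248 [11 12 12 12 11 12 12 11 12 32 79 45 43 42 21 11  6  7  6  7  8  5  6  3
  5]
254 [ 9 11 11 11  9 11 11 11 12 11 32 57 61 37  9 10 11 13 11 10 14 12 11 11
 10]
260 [ 8 10 10  9  8 10 11 12 14 11 10 11 11 12  9 10 10 11 13 11 13 10 10 11
 11]
266 [11 11 10 11 12 13 11 12 13 12 10 10 11 11 12  9  9 10 10  9  7 10 12 12
 11]
[312 187  15  69 886] [319.04063205 219.53047404] [  0.      1.    319.041 219.53 ] [452.02454582 245.86820161   6.        ]
```

The collet runs straight along column 319 between rows 187–255, aligned and centred. Gripping it.

Request:
{"op": "play_rows", "data": {"linear": [[0, 0, 10], [0.5, 0, 22], [1, 0, 33], [1, 0, 39], [1, 0, 42], [1, 0, 42], [1, 0, 42]], "dr": [[0, 0, 0], [0, 0, 0], [0, 0, 0], [0, 0, 0], [0, 0, 0], [0, 0, 0], [0, 0, 0]]}}

```text
t: 22.25
tool_pos: [453.0, 245.9, 2.7]
eef_rot: [-180.0, 0.0, -173.8]
ft_force: [0.4, -0.4, 0.1]
opening: 0.423
grip_force: 0.0
```

Request:
{"op": "play_rows", "data": {"linear": [[0, 0, 0], [0, 0, 0], [0, 0, 0], [0, 0, 0], [0, 0, 0], [0, 0, 0]], "dr": [[0, 0, 0], [0, 0, 0], [0, 0, 0], [0, 0, 0], [0, 0, 0], [0, 0, 0]], "gripper": 0}}

```text
t: 22.85
tool_pos: [453.2, 246.0, 3.2]
eef_rot: [180.0, 0.0, -173.8]
ft_force: [-1.5, -1.2, 6.3]
opening: 0.082
grip_force: 59.1
```

Request:
{"op": "play_rows", "data": {"linear": [[0, 0, -5], [0, 0, -20], [0, 0, -50], [0, 0, -100], [0, 0, -150], [0, 0, -190], [0, 0, -205], [0, 0, -205]], "dr": [[0, 0, 0], [0, 0, 0], [0, 0, 0], [0, 0, 0], [0, 0, 0], [0, 0, 0], [0, 0, 0], [0, 0, 0]]}}

```text
t: 23.65
tool_pos: [454.0, 246.3, 210.5]
eef_rot: [179.9, 0.3, -173.8]
ft_force: [0.4, -0.2, 0.0]
opening: 0.086
grip_force: 58.8
```

Run:
```python
from h import *
# yellow tray dir -87deg; collet at -28 along it (near +y end)
d=np.array([np.cos(np.radians(-87)),np.sin(np.radians(-87))]); C=np.array([482.5,-89.5]); p=C-30*d; print('collet',p,'cup',C+30*d)
a=go([*p,208],110); b=go([*p,208],93,a); go([*p,30],93,b)
```

```text
collet [480.92992131 -59.54111396] cup [ 484.07007869 -119.45888604]
lin [   6.3 -307.     1.8] dr [ 0.3  0.1 76.2] d 307
lin [0. 0. 0.] dr [-0. -0. 17.] d 0
lin [  0.  -0. 178.] dr [0. 0. 0.] d 178
```

Request:
{"op": "play_rows", "data": {"linear": [[0, -12, 0], [1, -40, 0], [2, -75, 0], [2, -112, 0], [3, -150, 0], [4, -188, 0], [5, -225, 0], [5, -260, 0], [6, -290, 0], [6.3, -307, 1.8]], "dr": [[0, 0, 6], [0, 0, 14], [0, 0, 22], [0, 0, 30], [0, 0, 38], [0, 0, 46], [0, 0, 54], [0, 0, 62], [0, 0, 70], [0, 0, 76]]}}

```text
t: 24.65
tool_pos: [479.3, -62.6, 204.9]
eef_rot: [-179.9, 0.0, 109.8]
ft_force: [0.3, 0.8, -0.3]
opening: 0.083
grip_force: 58.8
```

Request:
{"op": "play_rows", "data": {"linear": [[0, 0, 10], [0, 0, 40], [0, 0, 80], [0, 0, 115], [0, 0, 140], [0, 0, 150], [0, 0, 150], [0, 0, 150]], "dr": [[0, 0, 8], [0, 0, 15], [0, 0, 17], [0, 0, 17], [0, 0, 17], [0, 0, 17], [0, 0, 17], [0, 0, 17]]}}

```text
t: 25.45
tool_pos: [480.0, -60.2, 56.2]
eef_rot: [-180.0, 0.0, 93.2]
ft_force: [0.6, 0.1, -0.4]
opening: 0.086
grip_force: 58.8
```

Run:
```python
from h import *
im=snap('w11'); go([481,-60,20],93)
cv2.imwrite('pics/w11c.png',cv2.resize(im,None,fx=1.25,fy=1.25,interpolation=cv2.INTER_CUBIC)[:,:,::-1])
```

```text
25.45 [480.  -60.2  56.2] [-180.     0.    93.2] J7 27.9 qd 1.4
lin [ 0.1  0.5 36.7] dr [0.1 0.  0.2] d 37
```

View pics/w11c.png

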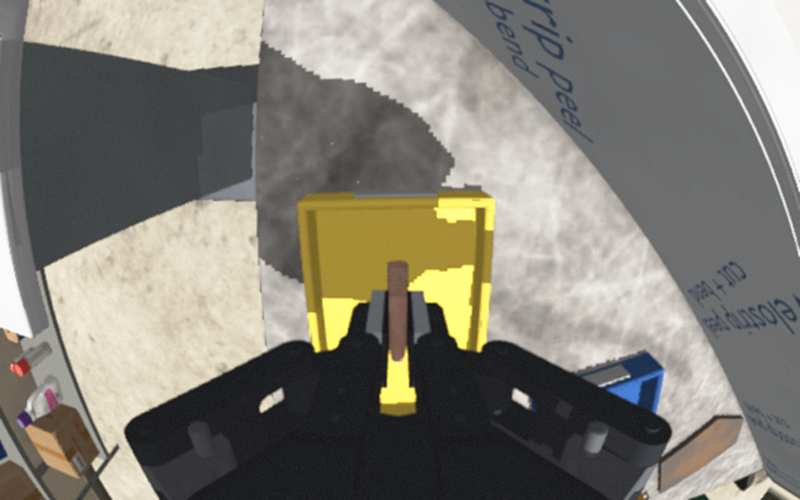

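Collet (398,310) is held straight, centred over the yellow tray (rim columns 300–495). Lowering.

Request:
{"op": "play_rows", "data": {"linear": [[0, 0, 8], [0, 0, 22], [0, 0, 34], [0, 0, 41], [0, 0, 45], [0, 0, 47], [0, 0, 47.8], [0, 0, 47.8], [0, 0, 47.8]], "dr": [[0, 0, 0], [0, 0, 0], [0, 0, 0], [0, 0, 0], [0, 0, 0], [0, 0, 0], [0, 0, 0], [0, 0, 0], [0, 0, 0]]}}

```text
t: 26.4
tool_pos: [480.3, -60.0, 8.4]
eef_rot: [180.0, 0.0, 93.2]
ft_force: [1.3, 0.8, -0.4]
opening: 0.083
grip_force: 58.8
```

Request:
{"op": "play_rows", "data": {"linear": [[0, 0, 1], [0, 0, 1], [0, 0, 1]], "dr": [[0, 0, 0], [0, 0, 0], [0, 0, 0]]}}

```text
t: 26.7
tool_pos: [480.3, -60.0, 7.2]
eef_rot: [180.0, 0.0, 93.2]
ft_force: [-0.4, -0.2, 1.5]
opening: 0.079
grip_force: 59.0
```

Request:
{"op": "play_rows", "data": {"linear": [[0, 0, 0], [0, 0, 0], [0, 0, 0], [0, 0, 0]], "dr": [[0, 0, 0], [0, 0, 0], [0, 0, 0], [0, 0, 0]], "gripper": 30}}

```text
t: 27.1
tool_pos: [480.1, -60.0, 7.1]
eef_rot: [-180.0, 0.0, 93.2]
ft_force: [0.0, -0.2, -0.0]
opening: 0.351
grip_force: 0.0
```

Request:
{"op": "play_rows", "data": {"linear": [[0, 0, -10], [0, 0, -35], [0, 0, -80], [0, 0, -130], [0, 0, -175], [0, 0, -200], [0, 0, -200], [0, 0, -200]], "dr": [[0, 0, 0], [0, 0, 0], [0, 0, 0], [0, 0, 0], [0, 0, 0], [0, 0, 0], [0, 0, 0], [0, 0, 0]], "gripper": 60}}

```text
t: 27.9
tool_pos: [480.0, -59.6, 207.8]
eef_rot: [179.9, -0.0, 93.3]
ft_force: [-0.7, -0.1, -0.5]
opening: 0.703
grip_force: 0.0
```

Run:
```python
from h import *
im=snap('w12')
a=go([456,366.5,210],130); go([456,366.5,70],130,a)
```

```text
27.9 [480.  -59.6 207.8] [179.9  -0.   93.3] J7 20.8 qd 2.12
lin [426.7   0.7  -2.8] dr [  0.   -0.  -36.7] d 427
lin [ -0.  -0. 140.] dr [0. 0. 0.] d 140
```

Request:
{"op": "play_rows", "data": {"linear": [[15, 0, -3], [50, 0, -3], [97, 0, -3], [144, 0, -3], [191, 0, -3], [238, 0, -3], [285, 0, -3], [333, 0.7, -3], [380, 0.7, -3], [426.7, 0.7, -3]], "dr": [[0, 0, -1], [0, 0, -3], [0, 0, -5], [0, 0, -7], [0, 0, -9], [0, 0, -12], [0, 0, -12], [0, 0, -12], [0, 0, -12], [0, 0, -12]]}}

```text
t: 28.95
tool_pos: [455.7, 367.4, 208.3]
eef_rot: [-179.8, 0.1, 105.2]
ft_force: [0.9, 0.1, 0.6]
opening: 0.704
grip_force: 0.0
```

Request:
{"op": "play_rows", "data": {"linear": [[0, 0, 10], [0, 0, 45], [0, 0, 85], [0, 0, 115], [0, 0, 130], [0, 0, 130], [0, 0, 130]], "dr": [[0, 0, 0], [0, 0, 0], [0, 0, 0], [0, 0, 0], [0, 0, 0], [0, 0, 0], [0, 0, 0]]}}

```text
t: 29.65
tool_pos: [456.6, 365.0, 79.2]
eef_rot: [-179.9, 0.1, 105.2]
ft_force: [0.2, 0.7, 0.1]
opening: 0.702
grip_force: 0.0
```

Run:
```python
from h import *
c0=load('w12'); im=c0['im'].astype(int); 
im=snap('w13'); c=load('w13'); print(proj(c,[456,366.9,42]),proj(c,[456,366.9,0])); go([456,366.9,4],105)
x=im.astype(int); d=x[...,0]-x[...,2]; p=proj(c,[456,366.9,25]).astype(int)
m=(d>22).astype(np.uint8); mm=np.zeros_like(m); mm[p[1]-50:p[1]+50,p[0]-50:p[0]+50]=1
n,l,st,ce=cv2.connectedComponentsWithStats(m*mm)
for k in range(1,n):
    if st[k,4]>60: print(st[k],ce[k],onz(c,ce[k],25))
```

```text
29.65 [456.6 365.   79.2] [-1.799e+02  1.000e-01  1.052e+02] J7 -9.2 qd 1.73
[318.34677545 218.42604088] [318.35076626 198.32218796]
lin [ 1.6 -0.5 76.1] dr [-0.   0.   0.2] d 76
[ 301  183   35   48 1271] [318.25255704 205.61683714] [455.23985925 369.45730696  25.        ]
```

Cup is centred at (318,206), matching the prediction. Descending and gripping low.

Request:
{"op": "play_rows", "data": {"linear": [[0, 0, 10], [1, 0, 30], [2, 0, 50], [2, 0, 65], [2, 0, 72], [2, 0, 75], [2, 0, 75], [2, 0, 75]], "dr": [[0, 0, 0], [0, 0, 0], [0, 0, 0], [0, 0, 0], [0, 0, 0], [0, 0, 0], [0, 0, 0], [0, 0, 0]]}}

```text
t: 30.5
tool_pos: [456.5, 368.2, 5.7]
eef_rot: [180.0, -0.0, 105.2]
ft_force: [-0.5, 0.4, -0.1]
opening: 0.704
grip_force: 0.0
```

Request:
{"op": "play_rows", "data": {"linear": [[0, 0, 0], [0, 0, 0], [0, 0, 0], [0, 0, 0], [0, 0, 0], [0, 0, 0], [0, 0, 0]], "dr": [[0, 0, 0], [0, 0, 0], [0, 0, 0], [0, 0, 0], [0, 0, 0], [0, 0, 0], [0, 0, 0]], "gripper": 0}}

```text
t: 31.2
tool_pos: [456.3, 368.2, 5.7]
eef_rot: [180.0, -0.0, 105.2]
ft_force: [-1.6, -1.5, 5.5]
opening: 0.254
grip_force: 58.5
```

Request:
{"op": "play_rows", "data": {"linear": [[0, 0, -4], [0, 0, -15], [0, 0, -40], [0, 0, -80], [0, 0, -125], [0, 0, -170], [0, 0, -200], [0, 0, -205], [0, 0, -205]], "dr": [[0, 0, 0], [0, 0, 0], [0, 0, 0], [0, 0, 0], [0, 0, 0], [0, 0, 0], [0, 0, 0], [0, 0, 0], [0, 0, 0]]}}

```text
t: 32.1
tool_pos: [456.2, 368.3, 211.5]
eef_rot: [179.9, -0.1, 105.3]
ft_force: [-0.6, -0.3, -0.7]
opening: 0.255
grip_force: 58.9
```

Run:
```python
from h import *
a=go([484,-119.5,210],93); go([484,-119.5,60],93,a)
snap('w14')
c=load('w12'); x=c['im'].astype(int)  # collet check in tray
for P in ([480.5,-60,4],[481.6,-81,9],[479.3,-38,9]): p=proj(c,P); print(p.round(1), x[int(p[1]),int(p[0])])
```

```text
lin [-478.  -101.5    0.6] dr [ 0.1 -0.1 12.3] d 489
lin [  0.  -0. 150.] dr [0. 0. 0.] d 150
32.1 [456.2 368.3 211.5] [ 1.799e+02 -1.000e-01  1.053e+02] J7 -13.9 qd 2.46
[318.1 168.1] [239 192 164]
[318.1 187.1] [229 179 154]
[318.2 149.7] [129 110  42]
```

Request:
{"op": "play_rows", "data": {"linear": [[-12, -3, 0], [-50, -11, 0], [-99, -21, 0], [-147, -31, 0], [-195, -41, 0], [-243, -52, 0], [-291, -62, 0], [-339, -72, 0], [-387, -82, 0], [-433, -92, 0]], "dr": [[0, 0, 1], [0, 0, 3], [0, 0, 5], [0, 0, 7], [0, 0, 9], [0, 0, 11], [0, 0, 12.3], [0, 0, 12.3], [0, 0, 12.3], [0, 0, 12.3]]}}

```text
t: 33.15
tool_pos: [479.6, -76.7, 209.0]
eef_rot: [-179.9, 0.0, 92.8]
ft_force: [0.9, 0.8, 0.4]
opening: 0.254
grip_force: 58.9
```

Run:
```python
from h import *
o=robot.get_obs(); print(o['tool_pos'],o['eef_rot']); go([484,-119.5,60],93)
```

```text
[479.57872647 -76.7001965  208.96410266] [-1.79852869e+02  1.85865377e-02  9.28344119e+01]
lin [-42.9   2.7 149. ] dr [-0.1  0.  -0.2] d 155
```

Request:
{"op": "play_rows", "data": {"linear": [[-15, 0, 0], [-35, 1, 10], [-45, 1, 35], [-45, 1, 75], [-45, 1, 115], [-45, 1, 140], [-45, 1, 150], [-45, 1, 150], [-45, 1, 150]], "dr": [[0, 0, 0], [0, 0, 0], [0, 0, 0], [0, 0, 0], [0, 0, 0], [0, 0, 0], [0, 0, 0], [0, 0, 0], [0, 0, 0]]}}

```text
t: 34.05
tool_pos: [484.2, -119.3, 60.5]
eef_rot: [-180.0, 0.0, 92.9]
ft_force: [0.5, -0.0, -0.3]
opening: 0.256
grip_force: 58.9
```

Run:
```python
from h import *
im=snap('w15'); go([484,-119.5,12],93)
cv2.imwrite('pics/w15c.png',cv2.resize(im,None,fx=1.25,fy=1.25,interpolation=cv2.INTER_CUBIC)[:,:,::-1])
```

```text
34.05 [ 484.2 -119.3   60.5] [-180.     0.    92.9] J7 37.0 qd 1.26
lin [-0.3 -0.8 49. ] dr [ 0.1  0.  -0.1] d 49
```

View pics/w15c.png

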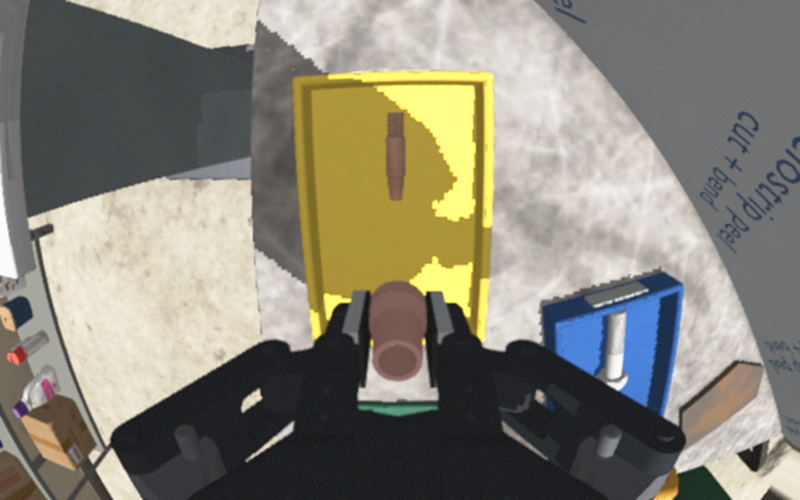

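Collet lies flat at (396,155) and the cup (398,330) hangs upright, centred over the tray's free half. Lowering.

Request:
{"op": "play_rows", "data": {"linear": [[0, 0, 8], [0, 0, 22], [0, 0, 34], [0, 0, 42], [0, 0, 46], [0, 0, 48.5], [0, 0, 49], [0, 0, 49], [0, 0, 49]], "dr": [[0, 0, 0], [0, 0, 0], [0, 0, 0], [0, 0, 0], [0, 0, 0], [0, 0, 0], [0, 0, 0], [0, 0, 0], [0, 0, 0]]}}

```text
t: 35.0
tool_pos: [484.7, -118.9, 11.4]
eef_rot: [180.0, 0.0, 92.9]
ft_force: [-0.6, -0.2, -0.4]
opening: 0.261
grip_force: 58.9
```

Request:
{"op": "play_rows", "data": {"linear": [[0, 0, 0.7], [0, 0, 1.5], [0, 0, 1.5], [0, 0, 1.5]], "dr": [[0, 0, 0], [0, 0, 0], [0, 0, 0], [0, 0, 0]]}}

```text
t: 35.4
tool_pos: [484.7, -118.8, 9.8]
eef_rot: [180.0, 0.0, 92.9]
ft_force: [0.1, 0.5, 3.0]
opening: 0.255
grip_force: 59.2
```

Request:
{"op": "play_rows", "data": {"linear": [[0, 0, 0], [0, 0, 0], [0, 0, 0], [0, 0, 0]], "dr": [[0, 0, 0], [0, 0, 0], [0, 0, 0], [0, 0, 0]], "gripper": 30}}

```text
t: 35.8
tool_pos: [484.5, -118.8, 9.5]
eef_rot: [-180.0, 0.0, 92.9]
ft_force: [0.5, 0.6, 0.2]
opening: 0.351
grip_force: 0.0
```

Request:
{"op": "play_rows", "data": {"linear": [[0, 0, 0], [0, 0, 0], [0, 0, 0], [0, 0, 0]], "dr": [[0, 0, 0], [0, 0, 0], [0, 0, 0], [0, 0, 0]], "gripper": 44}}

```text
t: 36.2
tool_pos: [484.5, -118.8, 9.6]
eef_rot: [180.0, 0.0, 92.9]
ft_force: [0.1, -0.8, 0.2]
opening: 0.512
grip_force: 0.0
```

Request:
{"op": "play_rows", "data": {"linear": [[0, 0, -8], [0, 0, -25], [0, 0, -60], [0, 0, -110], [0, 0, -160], [0, 0, -195], [0, 0, -200], [0, 0, -200]], "dr": [[0, 0, 0], [0, 0, 0], [0, 0, 0], [0, 0, 0], [0, 0, 0], [0, 0, 0], [0, 0, 0], [0, 0, 0]]}}

```text
t: 37.0
tool_pos: [484.9, -118.5, 210.9]
eef_rot: [179.8, -0.0, 93.0]
ft_force: [-0.3, -0.2, -1.0]
opening: 0.509
grip_force: 0.0
```

Run:
```python
from h import *
im=snap('w16')
a=go([500,300,215],166.6); b=go([516.8,442.5,215],201.6,a); go([516.8,442.5,55],201.6,b)
```

```text
37.0 [ 484.9 -118.5  210.9] [179.8  -0.   93. ] J7 29.1 qd 2.76
lin [417.   37.4  -5.1] dr [  0.1   0.  -73.6] d 419
lin [ 16.7 142.5   0. ] dr [  0.   0. -35.] d 143
lin [  0.  -0. 160.] dr [0. 0. 0.] d 160
```

Request:
{"op": "play_rows", "data": {"linear": [[15, 1, -1], [50, 4, -3], [97, 9, -5], [144, 13, -5], [191, 17, -5], [238, 21, -5], [285, 26, -5], [330, 30, -5], [375, 34, -5], [417, 37.4, -5]], "dr": [[0, 0, -5], [0, 0, -12], [0, 0, -20], [0, 0, -28], [0, 0, -36], [0, 0, -44], [0, 0, -52], [0, 0, -60], [0, 0, -67], [0, 0, -73.6]], "gripper": 50}}

```text
t: 38.05
tool_pos: [499.4, 301.3, 212.5]
eef_rot: [-179.9, -0.2, 166.8]
ft_force: [0.7, 0.2, -0.7]
opening: 0.584
grip_force: 0.0
```

Request:
{"op": "play_rows", "data": {"linear": [[5, 42, 0], [10, 84, 0], [14, 120, 10], [16.7, 142.5, 40], [16.7, 142.5, 80], [16.7, 142.5, 120], [16.7, 142.5, 145], [16.7, 142.5, 150], [16.7, 142.5, 150], [16.7, 142.5, 150]], "dr": [[0, 0, -7], [0, 0, -14], [0, 0, -21], [0, 0, -28], [0, 0, -35], [0, 0, -35], [0, 0, -35], [0, 0, -35], [0, 0, -35], [0, 0, -35]]}}

```text
t: 39.05
tool_pos: [517.8, 442.2, 65.2]
eef_rot: [180.0, 0.0, -158.5]
ft_force: [0.1, 0.1, 1.2]
opening: 0.585
grip_force: 0.0
```

Run:
```python
from h import *
im=snap('w17'); c=load('w17')
for P in ([478.2,427.4,11],[555.5,458,11],[516.8,442.7,11]): print(proj(c,P).round(1))
go([516.8,442.5,20],201.6)
g=cv2.cvtColor(im,cv2.COLOR_RGB2GRAY).astype(int); s=im.max(2).astype(int)-im.min(2)
for r in range(150,290,10): print(r,g[r,270:370:3])
```

```text
39.05 [517.8 442.2  65.2] [ 180.     0.  -158.5] J7 62.3 qd 1.28
[319.3 150.4]
[319.4 265.4]
[319.4 211.7]
lin [ 1.2  0.4 45.8] dr [ 0.   0.1 -0.1] d 46
150 [221 210 203 200 198 188 183 171 171 144  83 113 125 124 125 132 132 135
 136 133 132 128  95  77  75  82  90  97 103 102 102  99 106 111]
160 [213 222 218 219 222 215 196 183 182 185 116 110 125 131 134 143 145 144
 139 136 132 125  97  83  83  90  97  97 107 107 105 101 109 106]
170 [193 192 197 196 187 179 174 170 174 189 208 116 126 131 134 142 145 143
 142 135 134 127 100  88  94 108 100 102  99  99  99  91  97  98]
180 [165 106 142 187 181 169 161 127 174  94  93 108 126 129 133 141 146 145
 142 136 133 127 100  82  83  91  87  93  96  91  98  96  97 101]
190 [ 89  85  86 130 109  74  75  85  89  87  88 106 127 131 134 143 144 143
 140 137 134 126 101  91  96  97  96  99 101  98  94  96  92  94]
200 [ 88  88  87  87  86  88  89  92  96  97  94 103 126 133 135 143 144 143
 139 136 131 126 102  97  94  95  97 104 109 112 113 112 106  97]
210 [ 99 101 102 111 157  97  94  96  99  97  96 101 128 132 137 141 143 144
 140 138 132
[... 354 characters left out ...]
14 214 216 216 210 206 207 206 210 199 220 232 144 141 142 142
 140 136 130 123 100  94 102 100  99 100  99  97 100  99 101  40]
250 [225 223 220 223 228 216 201 206 212 211 214 210 215 241 250 253 254 168
 136 136 130 122 156 193 200 202 105 100 101 102 105 100  98  29]
260 [188 212 215 217 213 217 217 210 204 197 192 185 206 240 237 252 253 252
 247 240 224 180 176 193 193 194 194 196 202 156 122 167 164  24]
270 [190 206 213 213 204 204 200 196 199 200 200 202 190 194 223 243 250 250
 240 223 204 199 195 198 206 206 197 185 187 187 183 180 167  26]
280 [217 219 216 214 214 221 225 216 206 200 196 191 185 191 200 185 177 177
 173 178 197 193 178 173 172 178 185 177 174 177 186 191 182 114]
```

Bar is aligned on columns 303–336, centre 319.5 — gripper centred. Descending and gripping.

Request:
{"op": "play_rows", "data": {"linear": [[0, 0, 10], [1, 0, 28], [1, 0, 45], [1, 0, 56], [1, 0, 61], [1, 0, 63], [1, 0, 63], [1, 0, 63]], "dr": [[0, 0, 0], [0, 0, 0], [0, 0, 0], [0, 0, 0], [0, 0, 0], [0, 0, 0], [0, 0, 0], [0, 0, 0]]}}

```text
t: 39.9
tool_pos: [516.8, 441.9, 2.1]
eef_rot: [180.0, 0.0, -158.5]
ft_force: [-0.6, -0.6, 0.1]
opening: 0.585
grip_force: 0.0
```

Request:
{"op": "play_rows", "data": {"linear": [[0, 0, 0], [0, 0, 0], [0, 0, 0], [0, 0, 0], [0, 0, 0], [0, 0, 0], [0, 0, 0]], "dr": [[0, 0, 0], [0, 0, 0], [0, 0, 0], [0, 0, 0], [0, 0, 0], [0, 0, 0], [0, 0, 0]], "gripper": 0}}

```text
t: 40.6
tool_pos: [516.8, 441.9, 2.3]
eef_rot: [180.0, 0.1, -158.5]
ft_force: [-1.3, -0.5, 6.5]
opening: 0.233
grip_force: 58.6
```

Request:
{"op": "play_rows", "data": {"linear": [[0, 0, -4], [0, 0, -15], [0, 0, -40], [0, 0, -80], [0, 0, -125], [0, 0, -170], [0, 0, -200], [0, 0, -210], [0, 0, -210]], "dr": [[0, 0, 0], [0, 0, 0], [0, 0, 0], [0, 0, 0], [0, 0, 0], [0, 0, 0], [0, 0, 0], [0, 0, 0], [0, 0, 0]]}}

```text
t: 41.5
tool_pos: [516.8, 441.8, 213.1]
eef_rot: [180.0, 0.1, -158.5]
ft_force: [1.3, -0.4, -3.0]
opening: 0.231
grip_force: 58.8
```

Run:
```python
from h import *
im=snap('w18')
a=go([506,40,215],130); b=go([502.5,-250,215],91.5,a); go([502.5,-267.5,120],91.5,b)
```

```text
41.5 [516.8 441.8 213.1] [ 1.800e+02  1.000e-01 -1.585e+02] J7 63.4 qd 2.71
lin [ 156.8 -369.5   -3.6] dr [-0.  -0.  71.5] d 401
lin [-219.9 -189.1   -0. ] dr [-0.  -0.  38.5] d 290
lin [-17.5  -0.5  95. ] dr [0. 0. 0.] d 97
```

Request:
{"op": "play_rows", "data": {"linear": [[5, -12, 0], [17, -40, 0], [34, -80, 0], [52, -122, 0], [70, -165, 0], [88, -208, 0], [106, -250, 0], [124, -292, 0], [141, -332, 0], [156.8, -369.5, -3]], "dr": [[0, 0, 5], [0, 0, 12], [0, 0, 20], [0, 0, 28], [0, 0, 36], [0, 0, 44], [0, 0, 52], [0, 0, 59], [0, 0, 66], [0, 0, 71.5]]}}

```text
t: 42.55
tool_pos: [504.5, 38.2, 212.5]
eef_rot: [-179.8, -0.1, 129.7]
ft_force: [0.7, 0.4, -2.3]
opening: 0.233
grip_force: 58.8
```

Run:
```python
from h import *
o=robot.get_obs(); print(o['tool_pos'],o['eef_rot'])
R=Ro.from_euler('xyz',[180,0,130],degrees=True); go([504,-335,215],91.5,(np.array([506,40,215]),R))
```

```text
[504.50539665  38.16975016 212.52550441] [-1.79762841e+02 -7.33823939e-02  1.29734016e+02]
lin [-286.  -242.6   -0. ] dr [-0.  -0.  38.5] d 375
```

Request:
{"op": "play_rows", "data": {"linear": [[-20, -17, 0], [-55, -46, 0], [-90, -76, 0], [-126, -107, 0], [-162, -137, 0], [-198, -168, 0], [-232, -197, 0], [-262, -222, 0], [-280, -237, 0], [-286, -242.6, 0]], "dr": [[0, 0, 4], [0, 0, 8], [0, 0, 13], [0, 0, 18], [0, 0, 23], [0, 0, 28], [0, 0, 32], [0, 0, 36], [0, 0, 38], [0, 0, 38.5]]}}

```text
t: 43.55
tool_pos: [502.8, -337.3, 212.4]
eef_rot: [-179.8, 0.0, 91.3]
ft_force: [0.0, -0.1, -2.5]
opening: 0.23
grip_force: 58.8
```

Request:
{"op": "play_rows", "data": {"linear": [[0, 0, 0], [0, 0, 0], [0, 0, 0]], "dr": [[0, 0, 0], [0, 0, 0], [0, 0, 0]]}}

```text
t: 43.85
tool_pos: [504.7, -332.7, 214.1]
eef_rot: [-180.0, -0.1, 91.7]
ft_force: [0.6, -0.7, -3.1]
opening: 0.23
grip_force: 58.8
```

Run:
```python
from h import *
im=snap('w19'); c=load('w19'); print(proj(c,[502.5,-267.5,37.6]))
cv2.imwrite('pics/w19c.png',cv2.resize(im[80:330,180:460],None,fx=2.4,fy=2.4,interpolation=cv2.INTER_CUBIC)[:,:,::-1])
```

```text
43.85 [ 504.7 -332.7  214.1] [-1.80e+02 -1.00e-01  9.17e+01] J7 48.4 qd 0.4
[317.81352039 110.80143649]
```

View pics/w19c.png

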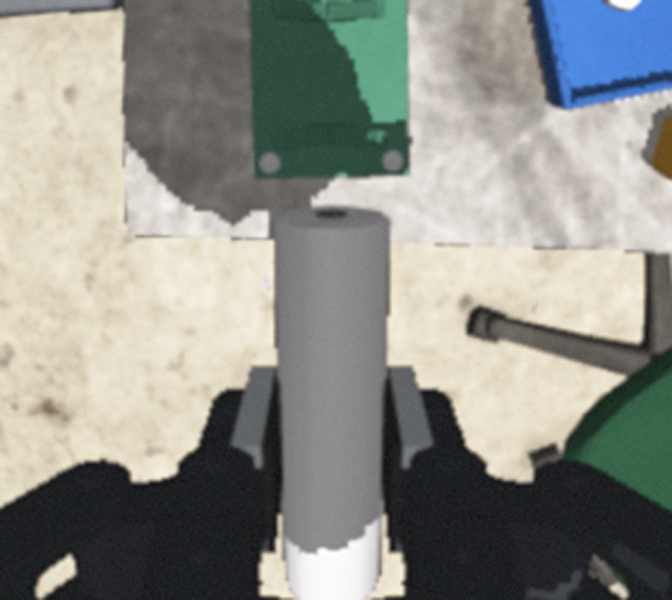

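Lower part of the cradle base shows corners at (257,177) and (409,175) in the crop; the bar is held squarely, near end at row 210–232. I'll segment the green base numerically.

Run:
```python
from h import *
np.set_printoptions(precision=1,suppress=True)
c=load('w19'); im=c['im']; x=im.astype(int)
m=((x[...,1]-x[...,0]>12)&(x[...,1]-x[...,2]>4)).astype(np.uint8); m[200:]=0; m[:,:240]=0; m[:,400:]=0
m=cv2.morphologyEx(m,cv2.MORPH_CLOSE,np.ones((9,9)))
n,l,st,ce=cv2.connectedComponentsWithStats(m); k=1+st[1:,4].argmax(); print(st[k],ce[k])
ct=max(cv2.findContours((l==k).astype(np.uint8),0,1)[0],key=cv2.contourArea)[:,0]
W=np.array([onz(c,p,6)[:2] for p in ct],np.float32); r=cv2.minAreaRect(W); print(r, cv2.boxPoints(r))
for rr in range(st[k,1],st[k,1]+st[k,3],6):
    q=np.where(l[rr]==k)[0]; a,b=onz(c,(q[0]-.5,rr),6),onz(c,(q[-1]+.5,rr),6); print(rr,a[:2],b[:2],(a+b)[:2]/2)
# bar near end: top edge, and sides
R=load('w19'); o=robot.get_obs()
print('bar end', onz(c,(332/2.4+180-.3,232/2.4+80-.3),214.1+20), onz(c,(332/2.4+180-.3,210/2.4+80-.3),214.1-2), 'tcp',o['tool_pos'])
for y in (260,480): print('bar mid',onz(c,((277+388)/4.8+180 if y==260 else (283+387)/4.8+180,y/2.4+80),234)[:2])
g=cv2.cvtColor(im,cv2.COLOR_RGB2GRAY).astype(int)
for rr in range(50,160,6): print(rr,g[rr,280:356:3])
```

```text
[ 284   66   67   88 5677] [317.  109.3]
((501.6470642089844, -266.62164306640625), (73.66289520263672, 99.61341857910156), 2.837562084197998) [[ 462.4 -218.7]
 [ 467.3 -318.2]
 [ 540.9 -314.5]
 [ 536.  -215.1]]
66 [ 489.6 -217.3] [ 534.1 -215.7] [ 511.8 -216.5]
72 [ 463.  -224.5] [ 536.5 -222.5] [ 499.7 -223.5]
78 [ 463.1 -231.4] [ 536.7 -229.4] [ 499.9 -230.4]
84 [ 463.3 -238.2] [ 537.  -236.2] [ 500.1 -237.2]
90 [ 463.5 -245.1] [ 537.2 -243.1] [ 500.3 -244.1]
96 [ 464.7 -251.9] [ 537.4 -249.9] [ 501.1 -250.9]
102 [ 464.9 -258.7] [ 537.7 -256.7] [ 501.3 -257.7]
108 [ 465.  -265.6] [ 537.9 -263.5] [ 501.5 -264.5]
114 [ 465.1 -272.4] [ 538.2 -270.3] [ 501.7 -271.4]
120 [ 465.2 -279.2] [ 538.5 -277.2] [ 501.9 -278.2]
126 [ 465.3 -286.1] [ 539.9 -283.9] [ 502.6 -285. ]
132 [ 466.6 -292.9] [ 539.1 -290.8] [ 502.8 -291.9]
138 [ 466.6 -299.8] [ 539.4 -297.7] [ 503.  -298.8]
144 [ 466.7 -306.7] [ 539.7 -304.6] [ 503.2 -305.7]
150 [ 466.8 -313.6] [ 540.  -311.6] [ 503.4 -312.6]
bar end [ 503.4 -290.6  234.1] [ 503.4 -291.3  212.1] tcp [ 504.8 -332.9  214.3]
bar mid [ 503.7 -295.7]
bar mid [
[... 1414 characters left out ...]

 144 146 147 146 147 146 212 216]
128 [100  99  69  66  68  64  68  66  67  65  67  64  68  64  65  64  68  67
  86 147 148 148 146 145 204 205]
134 [103 106  67  67  66  63  60  61  60  60  61  63  59  62  59  63  62  61
  85  92  79  67  66 111 224 210]
140 [115 118  73  68  66  62  62  62  60  61  59  63  64  62  64  63  59  62
  58  63  61  65  66  74 211 205]
146 [106 105  78 112 124 114  64  66  70  66  66  64  65  66  65  67  70  66
  66  66 114 124 120  74 217 212]
152 [114 116  83  69  91  74  66  66  68  69  71  68  70  80 136  77  67  66
  82  88  94 103  98 159 224 223]
158 [104 106 102 103 108 106 101 100  99 104 106 117 187 221 218 217 218 220
 220 221 229 224 214 220 224 224]
```

Run:
```python
from h import *
go([501.5,-267,70],92.5)
```

```text
lin [ 65.8  -1.3 144.4] dr [-0.  -0.1 -0.8] d 159
```

Request:
{"op": "play_rows", "data": {"linear": [[10, 0, 0], [30, -1, 0], [50, -1, 10], [62, -1.3, 30], [65.8, -1.3, 65], [65.8, -1.3, 100], [65.8, -1.3, 128], [65.8, -1.3, 142], [65.8, -1.3, 144], [65.8, -1.3, 144]], "dr": [[0, 0, -0.8], [0, 0, -0.8], [0, 0, -0.8], [0, 0, -0.8], [0, 0, -0.8], [0, 0, -0.8], [0, 0, -0.8], [0, 0, -0.8], [0, 0, -0.8], [0, 0, -0.8]]}}

```text
t: 44.9
tool_pos: [501.8, -268.8, 71.2]
eef_rot: [180.0, 0.0, 92.4]
ft_force: [0.0, -0.0, -1.9]
opening: 0.23
grip_force: 58.9
```

Request:
{"op": "play_rows", "data": {"linear": [[0, 0, 0], [0, 0, 0], [0, 0, 0]], "dr": [[0, 0, 0], [0, 0, 0], [0, 0, 0]]}}

```text
t: 45.2
tool_pos: [501.9, -269.0, 71.5]
eef_rot: [179.9, 0.0, 92.3]
ft_force: [0.2, -0.2, -2.7]
opening: 0.228
grip_force: 58.9
```

Run:
```python
from h import *
snap('w20'); go([501.5,-267,32],92.5)
```

```text
45.2 [ 501.9 -269.    71.5] [179.9   0.   92.3] J7 50.9 qd 0.43
lin [ 2.  -0.3 39.3] dr [ 0.1  0.  -0.2] d 39
```

Request:
{"op": "play_rows", "data": {"linear": [[1, 0, 8], [2, -0.3, 18], [2, -0.3, 28], [2, -0.3, 34], [2, -0.3, 37], [2, -0.3, 38], [2, -0.3, 38], [2, -0.3, 38]], "dr": [[0, 0, -0.2], [0, 0, -0.2], [0, 0, -0.2], [0, 0, -0.2], [0, 0, -0.2], [0, 0, -0.2], [0, 0, -0.2], [0, 0, -0.2]]}}

```text
t: 46.05
tool_pos: [501.2, -267.1, 32.9]
eef_rot: [180.0, 0.0, 92.5]
ft_force: [0.6, 0.8, -2.2]
opening: 0.233
grip_force: 58.9
```

Request:
{"op": "play_rows", "data": {"linear": [[0, 0, 0.8], [0, 0, 1.6], [0, 0, 2], [0, 0, 2]], "dr": [[0, 0, 0], [0, 0, 0], [0, 0, 0], [0, 0, 0]]}}

```text
t: 46.45
tool_pos: [501.1, -266.9, 30.6]
eef_rot: [180.0, 0.0, 92.5]
ft_force: [0.1, 0.2, -1.3]
opening: 0.23
grip_force: 58.9
```

Request:
{"op": "play_rows", "data": {"linear": [[0, 0, 0.6], [0, 0, 1.2], [0, 0, 1.4], [0, 0, 1.4]], "dr": [[0, 0, 0], [0, 0, 0], [0, 0, 0], [0, 0, 0]]}}

```text
t: 46.85
tool_pos: [501.3, -266.9, 29.2]
eef_rot: [180.0, 0.0, 92.5]
ft_force: [-0.1, -0.7, -1.9]
opening: 0.233
grip_force: 59.0
```

Request:
{"op": "play_rows", "data": {"linear": [[0, 0, 0.4], [0, 0, 0.8], [0, 0, 0.8], [0, 0, 0.8]], "dr": [[0, 0, 0], [0, 0, 0], [0, 0, 0], [0, 0, 0]]}}

```text
t: 47.25
tool_pos: [501.6, -267.0, 28.7]
eef_rot: [179.9, 0.0, 92.5]
ft_force: [2.4, 0.7, 5.4]
opening: 0.233
grip_force: 59.7
```

Contact felt (5 N) at the expected height. Releasing.

Request:
{"op": "play_rows", "data": {"linear": [[0, 0, 0], [0, 0, 0], [0, 0, 0], [0, 0, 0], [0, 0, 0]], "dr": [[0, 0, 0], [0, 0, 0], [0, 0, 0], [0, 0, 0], [0, 0, 0]], "gripper": 32}}

```text
t: 47.75
tool_pos: [500.9, -266.9, 28.3]
eef_rot: [-180.0, -0.0, 92.5]
ft_force: [-0.5, -0.3, -0.5]
opening: 0.375
grip_force: 0.0
```

Request:
{"op": "play_rows", "data": {"linear": [[0, 0, 0], [0, 0, 0], [0, 0, 0], [0, 0, 0]], "dr": [[0, 0, 0], [0, 0, 0], [0, 0, 0], [0, 0, 0]], "gripper": 48}}

```text
t: 48.15
tool_pos: [501.1, -266.9, 28.4]
eef_rot: [180.0, 0.0, 92.5]
ft_force: [0.4, -0.1, 0.1]
opening: 0.56
grip_force: 0.0
```

Request:
{"op": "play_rows", "data": {"linear": [[0, 0, -8], [0, 0, -25], [0, 0, -60], [0, 0, -105], [-20, 0, -150], [-50, 0, -185], [-75, 0, -200], [-80, 0, -200], [-80, 0, -200], [-80, 0, -200]], "dr": [[0, 0, 0], [0, 0, 0], [0, 0, 0], [0, 0, 0], [0, 0, 0], [0, 0, 0], [0, 0, 0], [0, 0, 0], [0, 0, 0], [0, 0, 0]]}}

```text
t: 49.15
tool_pos: [504.2, -345.3, 227.4]
eef_rot: [-179.9, -0.1, 92.6]
ft_force: [-0.3, 0.3, -0.1]
opening: 0.558
grip_force: 0.0
```

Run:
```python
from h import *
im=snap('w21'); s=eyes.capture('scene')
a=im[0:300,160:520]; a=cv2.resize(a,None,fx=1.6,fy=1.6,interpolation=cv2.INTER_CUBIC)
b=cv2.resize(s[145:235,335:440],(224,192),interpolation=cv2.INTER_CUBIC)
o=np.zeros((480,800,3),np.uint8); o[:,:576]=a; o[:192,576:]=b
cv2.imwrite('pics/w21c.png',o[:,:,::-1])
```

```text
49.15 [ 504.2 -345.3  227.4] [-1.799e+02 -1.000e-01  9.260e+01] J7 50.0 qd 0.43
```

View pics/w21c.png

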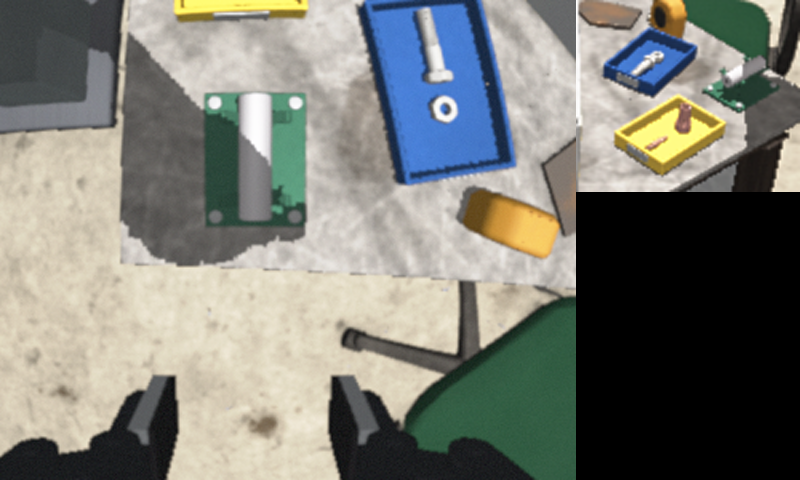

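The bar sits in both Vs (crop 238–272, rows 93–221). The bolt and nut are in the blue tray, the collet and upright cup in the yellow, and the tape is untouched. One check of the bar's centring along the groove.

Run:
```python
from h import *
c=load('w21')
for q,z in (((256,94),45),((255,221),45)): print(onz(c,(q[0]/1.6+160-.2,q[1]/1.6-.2),z))
for q in ((206,93),(307,94),(306,227),(205,227)): print(onz(c,(q[0]/1.6+160-.2,q[1]/1.6-.2),6))
```

```text
[ 500.37109163 -224.81352667   45.        ]
[ 503.4585611  -308.60983925   45.        ]
[ 464.1550224  -219.18955124    6.        ]
[ 537.12062576 -216.57932915    6.        ]
[ 541.61047468 -315.22249699    6.        ]
[ 467.04616588 -318.57146371    6.        ]
```

```bash
python3 -c "
from rig import ticket; print(ticket.hand_in())"
```

```text
the job is handed in; nothing more can be done
None
```

I handed the job in at about 49 s of the 144 s, with the last check pictures showing the bolt and nut lying in the blue tray, the collet flat and the gas cup upright in the yellow tray, and the round bar resting in both Vs within 1 mm of centre; the robot never touched the tape measure or the flap disc.

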